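Book out tape rolls from the spindle stand

ROBOT

A 7-joint arm with a two-finger parallel gripper is mounted at the origin on the work surface. World frame = base frame: x ahead of the robot, y to its left, z up, the work surface at z = 0. Lengths are in m, angles in rad, forces in N, time in s.
With the tool pointing down it reaches from about 0.4 to 0.85 m from the base axis. Payload 4.5 kg.
Tool frame: the origin (TCP) lies between the finger pads; the fingertips stand r.tip_reach ahead of it and the grasp point (between the pads) lies 3 mm ahead of it (r.tip_reach is the distance from the TCP to the fingertips, in m); z points along the fingers, y is the line along which they close (so a half turn about z gives the same grasp; the last joint's range is limited). The gripper opens to 88 mm and grips with 3 to 60 N. Pads are 18 mm wide; open, the fingers measure 123 mm over their backs; the gripper's body (75 mm by 187 mm) begins 45 mm behind the grasp point.
Start: joints at [-1.109, 0.689, -0.195, 1.565, 0.157, 0.902, -0.215], TCP at [0.259, 0.569, 0.261] pointing down, gripper open.
Joint ranges: [-3.01, 3.01], [-0.46, 2.08], [-1.47, 1.51], [0.13, 2.56], [-1, 4.14], [0.04, 2.09], [-2.66, 2.66]. Speed limits (rad/s): [2.57, 2.57, 3.14, 3.14, 3.14, 3.14, 3.14].

INTERFACE

Orientations are given as a unit quaternion [x, y, z, w].
In Python, from plant import r gives the robot as it stands.
- The arm moves only by the tool step_arm, never from a script. Its argument "motion" is a list of rows, each an object with "dp": the shift along the tool's x, y, z in mm, a list of three; "twist": the turn, a rotation vector about the tool's x, y, z in rad, a list of three; "hand": the opening, from -1 (shut) to 1 (fully open). In form: [{"dp": [dx, dy, dz], "twist": [rx, ry, rz], "hand": hand}, ...]. A call has 1 to 5 rows; each row is the pose to reach, as a shift and turn from the pose commanded when the call began, along the tool's axes at that moment; what a row does not reach only later rows make up. A row lasts 1/8 s, in which the tool goes at most 62.5 mm and 10.7 degrees, less where a joint would pass 70% of its speed; a pose out of reach is approached as far as the arm can. A call with a gripper value outside its range is refused whole. The fingers move at their own pace and stop on an object; "force" is the grip in N (left out, the last holds). Time passes only in rows, so rows that repeat a pose let the fingers close. It gives the time, the measured TCP pose, the force, the opening and the grip force at its end, in the units of the state.
- r.get_state(): the state, without advancing time (a new reading comes with each control period).
- r.snapshot(name): name is "scene" or "top" or "wrist"; returns a dict with "pixels" (384x512x3 uint8, red, green, blue), "depth" (384x512 float32, m along the optical axis (not along the pixel's ray), 0 where there is no reading), "fx", "fy", "cx", "cy" (pixels), "xyz" and "orientation" of the camera in the world; the wrist camera has in their place "mount" (4x4, takes a point from camera to tool coordinates, whose origin is the TCP and whose axes are the flange's). Camera axes: x right, y down, z forward; pixel columns grow to the right and rows downward; lengths in m; the calibration is good to about 2 mm. A picture is of the moment at which its call begins: read the wrist's pose just before it.
- r.finish_job(): hands the job in; it is judged then, once.
Trained networks look in the newest picture that a camera, given by its name, has taken for a name from the list of things; names that differ only in an ending like _2 or _b are one class to them, and where a whole thing is asked for, a point or a joint stands for the part that bears it (a point fixed in the world has none). Each returns a list of dicts, best first, with "score" (0 to 1); they miss things now and then, are a little off and sometimes report something else, mostly with a low value. They report only what shows in the picture. A call takes as long as a camera call. They do not tell look-alikes from the thing itself.
- r.search_frame(camera, thing): "at" ([x, y, z] in m, in the coordinates of the camera as it stood for that picture, good to about 4 mm: the middle of the surface that is visible of it).
The state is a dict: "clock": time; "q": joint angles; "qd": joint speeds; "joint_torque": joint torques, N m; "tool_pos": TCP position; "eef_rot": TCP orientation; "contact_force": force on the tool from outside, world axes, zero at the start; "moment": the same for the moment, N m; "opening": opening from 0.0 (shut) to 1.0 (fully open); "finger_force": force on a finger pad.
Only numpy, scipy, OpenCV 4.12 (cv2) and the standard library are available. Lean on these libraries where they do the work, as an engineer would, in place of code of your own. Each camera call takes 0.05 s, during which the arm holds its last target. There are 200 camera calls.

TASK

Slide every tape roll up off the spindle stand and set it down gently in the blue issue tray, flat on the tray's floor with its hole upright, and push the job tag blade first fully home into the slot of the tag holder. When all that is done, pick up the hand scanner, aim its window squarely at the middle of the barcode label on the holder's upright panel from about 10 cm away and hold it steady for a good second, then lay it back right way up in the middle of its mat. Leave the flask, parts box and carton alone.

Things in the scene. Friction and masses are not known exactly. Their poses are not given: they have to be found in the camera images.
- stand: fixed spindle stand: grey base 260 x 90 x 12 mm with three upright steel spindles at x = -85, 0, +85 mm, y = 0 of its frame, 24 mm diameter, tops 82 mm above the table, slightly tapered at the tip. Origin under the centre of the base, x along the row
- roll_a: tape roll, plain cylinder 56 mm outside diameter, 48 mm tall, through hole 29 mm (cardboard core), about 90 g; starts threaded on one of the stand's spindles, resting on the base; origin at its middle (24 mm above its lower face), z along its axis. None if absent
- roll_b: tape roll, plain cylinder 56 mm outside diameter, 48 mm tall, through hole 29 mm (cardboard core), about 90 g; starts threaded on one of the stand's spindles, resting on the base; origin at its middle (24 mm above its lower face), z along its axis. None if absent
- roll_c: tape roll, plain cylinder 56 mm outside diameter, 48 mm tall, through hole 29 mm (cardboard core), about 90 g; starts threaded on one of the stand's spindles, resting on the base; origin at its middle (24 mm above its lower face), z along its axis. None if absent
- tray: fixed blue open tray, outside 280 (x) x 140 (y) x 38 mm high, walls and floor 5 mm thick; origin under its centre. Roomy for three rolls in a row along its x, 85 mm apart
- tag: loose job tag lying flat: a white blade 90 mm long, 54 mm wide, 8 mm thick, with a grey grip block at its tail 36 mm long, 34 mm wide, 38 mm high (from the blade's underside); about 90 g. Origin on the underside, mid-width, where blade and block meet; x points along the blade (blade from x = 0 to +90 mm, block from x = -36 mm to 0), z up
- holder: fixed grey tag holder: case 92 mm deep, 82 wide, 32 high; behind it an upright panel 100 wide, 150 high, front at x = +92 mm. Origin on the table under the middle of the slot mouth; x points into the slot. Slot 58 wide, 12 high, floor 12 mm above the table, sides flared about 4 mm each over the first 15 mm. The tag is home when its block meets the case
- slot_mouth (a point): middle of the slot mouth on the slot's floor (12 mm above the table), axes as the holder; a tag fully home has its origin here
- label (a point): centre of the white barcode label (76 x 50 mm) on the front of the holder's panel, 105 mm above the table, axes as the holder: the label faces the holder's -x
- mat: fixed black rubber mat 220 x 120 x 4 mm, origin under its centre
- scanner: loose hand scanner lying on the mat: yellow handle 34 mm wide and 32 mm high from x = -90 to +40 mm, grey head 50 mm wide and 36 mm high from x = +40 to +85 mm; about 200 g, balanced near x = 0. Origin on the flat underside at x = 0, z up, x towards the window
- window (a point): centre of the scanner's red window at the front of its head, 85 mm ahead of and 18 mm above the scanner's origin, axes as the scanner; it looks along the scanner's +x
- flask: white drinks flask with grey cap, 66 mm diameter, 150 mm tall, bystander; origin under its centre
- parts_box: clear parts box with white lid, 114 x 84 x 48 mm, bystander; origin under its centre
- carton: cardboard carton 70 x 140 x 60 mm, bystander; origin under its centre
Things that resemble listed ones, but are neither listed nor needed, are in the scene too. Leave any turquoise look-alike of the roll_c alone.

How it is judged:
On the way, in this order (a step that is already met when the one before it is completed fails the run):
1. every roll present stands flat on the tray's floor, and the job tag is fully home in its holder (x of roll_a in the frame of tray between -0.11 and 0.11 m and y of roll_a in the frame of tray between -0.042 and 0.042 m and z of each of roll_a, roll_b, roll_c in the frame of tray below 0.036 m and angle between the z axis of each of roll_a, roll_b, roll_c and the z axis of tray, either way round below 0.12 rad and x of roll_b in the frame of tray between -0.11 and 0.11 m and y of roll_b in the frame of tray between -0.042 and 0.042 m and x of roll_c in the frame of tray between -0.11 and 0.11 m and y of roll_c in the frame of tray between -0.042 and 0.042 m and x of tag in the frame of slot_mouth between -0.006 and 0.004 m and y of tag in the frame of slot_mouth between -0.005 and 0.005 m and z of tag in the frame of slot_mouth between -0.003 and 0.006 m and angle between the x axis of tag and the x axis of holder, either way round below 0.08 rad and angle between tag's own z axis and vertical below 0.1 rad), for 0.3 s.
2. the held scanner is steady for 1 s, its window 40 to 160 mm in front of the label, the line of sight within 20 mm of the label centre (sideways, height) and within 15 degrees of square (x of label in the frame of window between 0.04 and 0.16 m and y of label in the frame of window between -0.02 and 0.02 m and z of label in the frame of window between -0.02 and 0.02 m and angle between the x axis of scanner and the x axis of holder, either way round below 0.26 rad and x of window in the frame of label below -0.03 m and linear speed of scanner below 0.03 m/s and angular speed of scanner below 0.2 rad/s and contact force between the fingers and scanner above 1 N), for 1 s.
At the end, for the whole second after the job is handed in: every roll present stands upright (within 7 degrees) on the tray's floor inside the walls; the tag is in the slot with its origin no more than 6 mm short of the mouth; the scanner lies right way up on its mat, its origin within 45 mm of the mat's centre; all at rest and released (all of step 1 and horizontal distance between scanner and mat below 0.045 m and z of scanner in the frame of mat below 0.01 m and angle between scanner's own z axis and vertical below 0.1 rad and linear speed of each of scanner, tag, roll_a, roll_b, roll_c below 0.02 m/s); the robot touches nothing.
It fails at once if the flask is pushed aside or knocked over (distance of flask from where it was at the start of the episode above 0.03 m or angle between flask's own z axis and vertical above 0.3 rad).
It fails at once if the parts box is pushed aside or knocked over (distance of parts_box from where it was at the start of the episode above 0.03 m or angle between parts_box's own z axis and vertical above 0.3 rad).
It fails at once if the carton is pushed aside or knocked over (distance of carton from where it was at the start of the episode above 0.03 m or angle between carton's own z axis and vertical above 0.3 rad).
It fails at once if a roll is dropped or thrown into the tray (faster than 0.6 m/s inside it) ((x of roll_a in the frame of tray between -0.13 and 0.13 m and y of roll_a in the frame of tray between -0.06 and 0.06 m and z of roll_a in the frame of tray below 0.075 m and linear speed of roll_a above 0.6 m/s) or (x of roll_b in the frame of tray between -0.13 and 0.13 m and y of roll_b in the frame of tray between -0.06 and 0.06 m and z of roll_b in the frame of tray below 0.075 m and linear speed of roll_b above 0.6 m/s) or (x of roll_c in the frame of tray between -0.13 and 0.13 m and y of roll_c in the frame of tray between -0.06 and 0.06 m and z of roll_c in the frame of tray below 0.075 m and linear speed of roll_c above 0.6 m/s)).
Of roll_a, roll_b, roll_c only 2 to 3 are there at a start; the rules pass over those that are not, and their reading is None.
At some moment in a run one of tag, scanner may be knocked a few centimetres aside while the robot is not near it.
It also fails if it takes over 210 s, if anything falls off the work surface, if the arm or the gripper's body presses on something with over 40 N, if the wrist force passes 120 N, or if a joint passes its speed limit or range.

## Working session

There is one attempt and no reset: what is moved stays moved. The work goes in short steps, Python scripts to look and compute and a tool call to move; the robot and the scene stay as the last step left them, time stands still between calls to the robot, and variables do not carry over. Pictures are saved under pics/ and viewed, at most 14 in all, crops included, and the job is handed in when it is done.

Besides the shell and the picture viewer there is one more tool, called after "Request:" as name(argument=value, ...), one argument or row to a line, values as JSON. step_arm: Moves the arm, as the interface text tells. Its arguments: {"type":"object","properties":{"motion":{"type":"array"},"force":{"type":"number"}},"required":["motion"]}

```bash
mkdir -p pics; ls
cat > h.py <<'E'
import numpy as np, cv2
from scipy.spatial.transform import Rotation as R
from plant import r
def pose(name,s=None):
    sn=r.snapshot(name)
    return sn
def cam(name):
    st=r.get_state(); sn=r.snapshot(name)
    if name=="wrist":
        T=np.eye(4);T[:3,:3]=R.from_quat(st["eef_rot"]).as_matrix();T[:3,3]=st["tool_pos"]
        sn["T"]=T@np.array(sn["mount"])
    else:
        T=np.eye(4);o=np.array(sn["orientation"])
        T[:3,:3]=R.from_quat(o).as_matrix() if o.size==4 else o
        T[:3,3]=sn["xyz"]; sn["T"]=T
    return sn
def cloud(sn):
    d=sn["depth"];v,u=np.mgrid[:d.shape[0],:d.shape[1]]
    P=np.stack([(u-sn["cx"])/sn["fx"]*d,(v-sn["cy"])/sn["fy"]*d,d],-1)
    W=P@sn["T"][:3,:3].T+sn["T"][:3,3]; W[d==0]=np.nan
    return W
def find(sn,name,things):
    for t in things:
        for x in r.search_frame(name,t)[:4]:
            p=np.array(x["at"]);w=sn["T"][:3,:3]@p+sn["T"][:3,3]
            uv=(p[0]/p[2]*sn["fx"]+sn["cx"],p[1]/p[2]*sn["fy"]+sn["cy"])
            print(name,t,round(x["score"],2),w.round(3),np.round(uv).astype(int))
def save(sn,f,box=None,k=1):
    im=sn["pixels"][:,:,::-1]
    if box: im=im[box[1]:box[3],box[0]:box[2]]
    cv2.imwrite("pics/"+f,cv2.resize(im,None,fx=k,fy=k,interpolation=cv2.INTER_CUBIC))
E
python3 - <<'E'
from h import *
for n in("scene","top"):
    s=cam(n);save(s,n+"1.png",k=1.5);np.save(n+"1.npy",cloud(s));np.save(n+"px.npy",s["pixels"])
    print(n,s["T"].round(3).tolist(),s["fx"],s["cx"],s["cy"])
    find(s,n,["stand","roll_a","tray","tag","holder","mat","scanner","flask","parts_box","carton"])
st=r.get_state();print(st, r.tip_reach)
E
```

```text
pics
scene [[0.482, 0.514, -0.71, 1.369], [0.876, -0.294, 0.382, -0.386], [-0.013, -0.806, -0.592, 0.707], [0.0, 0.0, 0.0, 1.0]] 353.8252425651209 254.4428894359012 194.47917859162868
scene stand 0.95 [0.454 0.306 0.012] [301 164]
scene roll_a 0.72 [0.462 0.394 0.043] [322 152]
scene roll_a 0.67 [0.455 0.312 0.039] [303 157]
scene roll_a 0.58 [0.437 0.227 0.044] [281 160]
scene roll_a 0.44 [0.553 0.406 0.046] [340 161]
scene tray 0.67 [ 0.43  -0.323  0.007] [130 215]
scene tray 0.53 [ 0.715 -0.024  0.086] [258 216]
scene tag 0.77 [0.446 0.067 0.006] [243 182]
scene holder 0.75 [ 0.709 -0.023  0.086] [257 214]
scene mat 0.87 [0.68  0.163 0.001] [304 211]
scene mat 0.3 [0.673 0.165 0.038] [304 201]
scene scanner 0.64 [0.676 0.165 0.033] [305 202]
scene scanner 0.4 [ 0.716 -0.024  0.086] [258 216]
scene flask 0.67 [0.687 0.323 0.077] [349 178]
scene parts_box 0.94 [ 0.728 -0.255  0.043] [181 260]
scene carton 0.79 [ 0.796 -0.033  0.057] [270 242]
top [[0.053, -0.977, 0.206, 0.323], [-0.999, -0.053, 0.005, 0.025], [0.006, -0.206, -0.979, 1.398], [0.0, 0.0, 0.0, 1.0]] 471.3790646478803 25
[... 925 characters left out ...]
1, 'q': array([-1.10918832,  0.68907532, -0.19462206,  1.5653045 ,  0.15733461,
        0.90251363, -0.21511828]), 'qd': array([-0.00060037, -0.00022159,  0.00108009,  0.00115506,  0.00045863,
        0.00012107, -0.00119906]), 'joint_torque': array([ 2.00355930e-05, -5.27505219e+01, -1.26691137e+00, -1.53736514e+01,
       -5.18813194e-02, -6.65091193e-04,  2.83632880e-05]), 'tool_pos': array([0.2592805 , 0.56870167, 0.2607575 ]), 'eef_rot': array([2.12255477e-01, 9.77214209e-01, 4.28559209e-05, 1.19658269e-05]), 'contact_force': array([ 0.2325724 , -0.99497165,  0.26694832]), 'moment': array([ 0.00165891,  0.01473423, -0.0234252 ]), 'finger_force': 0.0, 'opening': 1.0014171405096792} 0.022
```

View both.

View pics/scene1.png

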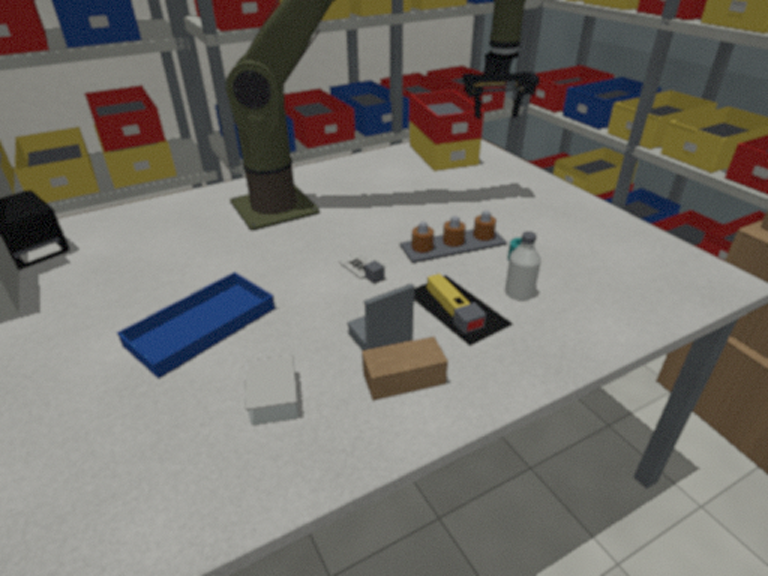

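View pics/top1.png

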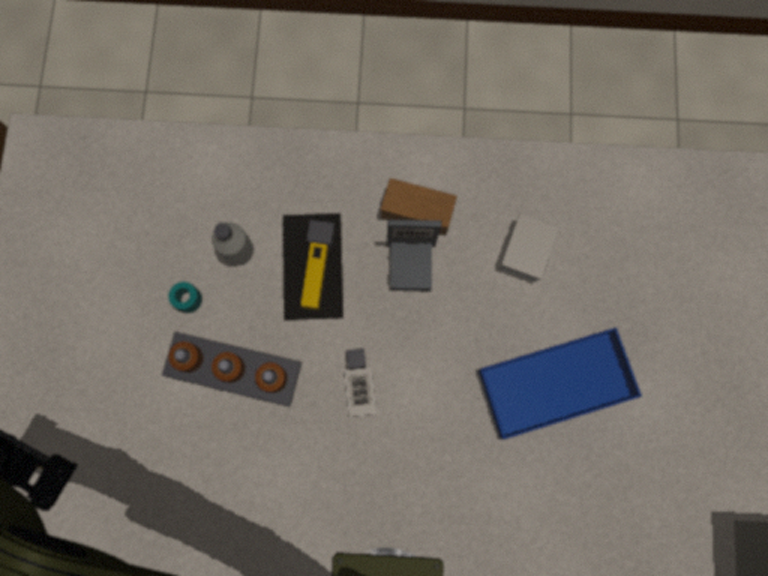

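```bash
cat > m1.py <<'E'
from h import *
def rect(P):
    (c,sz,a)=cv2.minAreaRect((P[:,:2]*1000).astype(np.float32))
    return np.round(c,1),np.round(sz,1),round(a,1),len(P),'z',np.percentile(P[:,2]*1000,[5,50,95]).round(1)
for n in("top","scene"):
    W=np.load(n+"1.npy");px=np.load(n+"px.npy");hsv=cv2.cvtColor(px,cv2.COLOR_RGB2HSV).astype(int)
    H,S,V=hsv[...,0],hsv[...,1],hsv[...,2]
    def box(x0,x1,y0,y1,z0,z1,m=True):
        k=(W[...,0]>x0)&(W[...,0]<x1)&(W[...,1]>y0)&(W[...,1]<y1)&(W[...,2]>z0)&(W[...,2]<z1)&m
        k=cv2.morphologyEx(k.astype(np.uint8),cv2.MORPH_OPEN,np.ones((2,2)))>0
        return W[k]
    def show(l,*a):
        P=box(*a)
        if len(P)>5: print(n,l,*rect(P))
    show("stand",.33,.52,.15,.48,.007,.02)
    show("stand all",.33,.52,.15,.48,.007,.1)
    for y in(.236,.315,.397): show("roll",.38,.5,y-.045,y+.045,.045,.066,(S>100)&(H<20))
    for y in(.236,.315,.397): show("spindle",.38,.5,y-.045,y+.045,.072,.1)
    show("tray",.3,.6,-.5,-.15,-.01,.06,(H>100)&(H<130)&(S>120))
    show("tagblock",.4,.55,0,.13,.028,.06)
    show("tag",.33,.55,0,.13,.005,.06)
    show("holder case",.6,.72,-.1,.08,.022,.045)
    show("panel",.6,.85,-.1,.08,.08,.2)
    show("mat",.5,.8,.1,.28,-.01,.08,V<40)
    show("scanner",.5,.8,.1,.28,.02,.08)
    show("head",.66,.8,.1,.28,.02,.08)
    show("carton",.7,.9,-.15,.1,.045,.07)
    show("flask",.6,.8,.27,.4,.03,.2)
    show("parts",.6,.85,-.35,-.15,.03,.06)
s=cam("wrist");print(np.round(s["mount"],3).tolist(),s["fx"])
print(R.from_quat(r.get_state()["eef_rot"]).as_matrix().round(3).tolist())
print(dir(r))
E
python3 m1.py
```

```text
top stand [430.5 322.1] [259.1  88.7] 79.2 1463 z [nan nan nan]
top stand all [431.1 322.1] [259.2  88.8] 79.5 2542 z [nan nan nan]
top roll [420.  238.7] [41.6 43.5] 44.4 222 z [nan nan nan]
top roll [435.8 323.4] [45.  51.6] 37.2 224 z [nan nan nan]
top roll [441.7 403.5] [33.  60.1] 47.2 231 z [nan nan nan]
top spindle [414.1 239.4] [11.7 26. ] 36.4 52 z [nan nan nan]
top spindle [431.7 324.1] [17.8 22.9] 3.4 58 z [53.  79.3 84. ]
top spindle [445.9 406.4] [16.3 24.7] 55.2 57 z [56.  77.7 83.8]
top tray [nan nan] [0. 0.] 0.0 4473 z [nan nan nan]
top tagblock [463.1  79.2] [34.2 33.9] 10.8 152 z [ 1.6 36.4 41.5]
top tag [418.7  70.2] [125.2  51.6] 10.1 555 z [nan nan nan]
top holder case [659.3 -24.7] [101.8  93. ] 2.8 880 z [10.6 31.  35.7]
top panel [715.9 -21.5] [ 14. 110.] 15.6 383 z [nan nan nan]
top mat [649.2 179.4] [215.5 109.1] 7.0 1626 z [nan nan nan]
top scanner [646.9 156.3] [ 23.9 184.2] 74.2 766 z [nan nan nan]
top head [702.6 169.1] [34.2 89.5] 55.9 369 z [nan nan nan]
top carton [794.3 -18.4] [111.5 157.4] 43.6 1113 z [nan nan nan]
top flask [674.4 327.7] [48.6 64.5
[... 1278 characters left out ...]
scene parts [ 685.8 -241.3] [ 77.1 160. ] 70.0 1155 z [nan nan nan]
[[-0.0, -0.951, -0.308, 0.08], [1.0, -0.0, 0.0, 0.001], [-0.0, -0.308, 0.951, -0.123], [0.0, 0.0, 0.0, 1.0]] 285.96285454622927
[[-0.91, 0.415, 0.0], [0.415, 0.91, 0.0], [-0.0, 0.0, -1.0]]
['Unreachable', '__class__', '__delattr__', '__dict__', '__dir__', '__doc__', '__eq__', '__format__', '__ge__', '__getattribute__', '__getstate__', '__gt__', '__hash__', '__init__', '__init_subclass__', '__le__', '__lt__', '__module__', '__ne__', '__new__', '__reduce__', '__reduce_ex__', '__repr__', '__setattr__', '__sizeof__', '__str__', '__subclasshook__', '__weakref__', 'finish_job', 'get_state', 'search_frame', 'snapshot', 'tip_reach']
```

```bash
cat >> h.py <<'E'
def rect(P):
    P=P[np.isfinite(P).all(1)]
    c,sz,a=cv2.minAreaRect((P[:,:2]*1000).astype(np.float32))
    return np.round(c,1),np.round(sz,1),round(a,1),len(P),'z',np.percentile(P[:,2]*1000,[5,50,95]).round(1)
def sel(W,x0,x1,y0,y1,z0,z1,m=True):
    k=(W[...,0]>x0)&(W[...,0]<x1)&(W[...,1]>y0)&(W[...,1]<y1)&(W[...,2]>z0)&(W[...,2]<z1)&m
    n,l,s,_=cv2.connectedComponentsWithStats(k.astype(np.uint8),connectivity=4)
    return W[l==1+np.argmax(s[1:,4])] if n>1 else W[:0,0]
def here():
    s=r.get_state();M=R.from_quat(s["eef_rot"]).as_matrix()
    print("t",round(s["clock"],2),"tcp",(s["tool_pos"]*1000).round(1),"yaw",round(np.degrees(np.arctan2(M[1,0],M[0,0])),1),"tilt",round(np.degrees(np.arccos(-M[2,2])),2),"open",round(s["opening"]*88,1),"F",s["contact_force"].round(1),round(s["finger_force"],1),"q",s["q"].round(2))
    return s["tool_pos"]*1000,np.degrees(np.arctan2(M[1,0],M[0,0]))
def plan(*wps):
    p,yaw=here()
    for (x,y,z,a) in wps:
        c,s=np.cos(np.radians(yaw)),np.sin(np.radians(yaw))
        X=np.array([c,s,0]);Y=np.array([s,-c,0]);d=np.array([x,y,z])-p
        dp=np.round([d@X,d@Y,-d[2]],1);da=(a-yaw+180)%360-180 if abs(a-yaw)>180 else a-yaw
        rz=round(-np.radians(da),3)
        print((x,y,z,a),"dp",dp.tolist(),"rz",rz,"rows",int(np.ceil(max(np.linalg.norm(dp)/62.5,abs(rz)/.186))))
        p=p+dp[0]*X+dp[1]*Y-np.array([0,0,dp[2]]);yaw=yaw-np.degrees(rz)
E
cat > m2.py <<'E'
from h import *
for n in("top",):
    W=np.load(n+"1.npy");px=np.load(n+"px.npy");hsv=cv2.cvtColor(px,cv2.COLOR_RGB2HSV).astype(int)
    H,S,V=hsv[...,0],hsv[...,1],hsv[...,2]
    W=cv2.merge([cv2.medianBlur(np.nan_to_num(W[...,i],nan=-9).astype(np.float32),3) for i in range(3)])
    def show(l,*a):
        P=sel(W,*a)
        if len(P)>5: print(n,l,*rect(P))
    show("tray",.3,.6,-.5,-.15,-.01,.06,(H>100)&(H<130)&(S>120))
    show("trayrim",.3,.6,-.5,-.15,.025,.06)
    show("tagblock",.4,.55,0,.13,.025,.06)
    show("tag",.33,.55,0,.13,.004,.06)
    show("case",.58,.70,-.1,.08,.022,.045)
    show("panel",.65,.76,-.1,.05,.08,.2)
    show("mat",.5,.8,.1,.28,-.01,.08,V<45)
    show("scanner",.5,.8,.1,.28,.02,.08)
    show("handle",.5,.8,.1,.28,.02,.08,(S>120))
    show("head",.66,.8,.1,.28,.02,.08,S<120)
    show("carton",.73,.9,-.15,.1,.045,.075)
    show("flask",.6,.8,.27,.4,.03,.2)
    show("parts",.6,.85,-.35,-.15,.03,.06)
plan((438,362,300,79.3))
E
python3 m2.py
```

```text
top tray [ 438.5 -311.7] [135.8 277.2] 19.9 4514 z [ 2.3  4.5 33.4]
top trayrim [ 438.8 -313.6] [140.4 282.1] 19.7 616 z [28.4 34.  37. ]
top tagblock [464.8  81.6] [35.9 33.8] 10.6 149 z [34.3 36.8 39.2]
top tag [419.6  74.1] [127.7  53.7] 10.4 722 z [ 5.3  8.1 37.6]
top case [655.6 -15.6] [91.6 81.4] 2.3 830 z [28.6 31.3 33.4]
top panel [706.1 -14.9] [98.7 15.3] 89.3 385 z [ 87.2 132.5 149.9]
top mat [650.6 182.3] [214.1 114.1] 5.3 1700 z [1.5 3.5 5.9]
top scanner [648.3 173.9] [ 49.8 175.2] 84.9 766 z [29.9 35.7 40.3]
top handle [626.2 174.9] [ 36.8 130.6] 86.8 505 z [28.8 34.8 36.9]
top head [713.2 168. ] [49.8 45.1] 85.8 246 z [35.7 38.9 41.4]
top carton [778.1 -24.5] [140.3  71.9] 77.5 1064 z [55.5 59.3 61.4]
top flask [671.5 333.1] [57.6 64.4] 43.2 543 z [ 40.4 102.  149.8]
top parts [ 705.1 -250.9] [ 82.  114.8] 72.4 1073 z [43.8 47.4 49.3]
t 1.15 tcp [259.3 568.7 260.8] yaw 155.5 tilt 0.0 open 87.6 F [ 0.5 -0.7  0.2] 0.0 q [-1.11  0.69 -0.19  1.57  0.16  0.9  -0.22]
(438, 362, 300, 79.3) dp [-248.3, -113.9, -39.2] rz 1.33 rows 8
```

Request:
step_arm(
  motion=[
    {"dp":[-258.5,-153.3,10],"twist":[0,0,0.18],"hand":1},
    {"dp":[-258.5,-153.3,10],"twist":[0,0,0.36],"hand":1},
    {"dp":[-258.5,-153.3,10],"twist":[0,0,0.54],"hand":1},
    {"dp":[-258.5,-153.3,10],"twist":[0,0,0.72],"hand":1},
    {"dp":[-258.5,-153.3,10],"twist":[0,0,0.9],"hand":1},
  ],
)

```text
clock: 1.78
tool_pos: [0.4324, 0.3196, 0.2509]
eef_rot: [0.619, 0.785, 0.0, 0.0]
contact_force: [-0.2, 0.5, 0.5]
opening: 0.998
finger_force: 0.0
```

Request:
step_arm(
  motion=[
    {"dp":[0,0,0],"twist":[0,0,0.15],"hand":1},
    {"dp":[0,0,0],"twist":[0,0,0.3],"hand":1},
    {"dp":[0,0,0],"twist":[0,0,0.43],"hand":1},
    {"dp":[0,0,0],"twist":[0,0,0.43],"hand":1},
  ],
)

```text
clock: 2.28
tool_pos: [0.4308, 0.3222, 0.2508]
eef_rot: [0.769, 0.639, 0.0, 0.0]
contact_force: [-0.3, -0.4, 0.3]
opening: 0.998
finger_force: 0.0
```

```bash
cat > w.py <<'E'
from h import *
import sys
here()
s=cam("wrist");save(s,sys.argv[1],k=1.3);W=cloud(s);np.save("w.npy",W);np.save("wpx.npy",s["pixels"])
W=cv2.merge([cv2.medianBlur(np.nan_to_num(W[...,i],nan=-9).astype(np.float32),3) for i in range(3)])
for a in (-85,0,85):
    x,y=431+a*.186,322+a*.983
    for nm,z0,z1 in(("spindle",.068,.09),("roll",.05,.066)):
        P=sel(W,(x-45)/1e3,(x+45)/1e3,(y-45)/1e3,(y+45)/1e3,z0,z1)
        if len(P)>9: print(nm,*rect(P))
find(s,"wrist",["stand","roll_a"])
E
python3 w.py w1.png
```

```text
t 2.27 tcp [430.8 322.2 250.8] yaw 79.4 tilt 0.02 open 87.9 F [-0.3 -0.4  0.3] 0.0 q [-0.83  0.59  0.16  1.85 -0.14  0.71 -0.78]
spindle [418.  243.7] [23.2 22. ] 0.2 340 z [69.7 79.3 81.5]
roll [417.8 243.3] [55.  54.1] 80.3 1185 z [54.2 59.1 60.3]
spindle [433.2 326.7] [22.9 22.6] 35.0 386 z [73.  80.1 81.6]
roll [433.  326.8] [55.1 54.7] 0.5 1429 z [55.2 59.3 60.2]
spindle [448.1 410.3] [22.5 23. ] 81.3 476 z [75.5 80.7 81.6]
roll [448.5 410. ] [55.2 55. ] 4.3 1778 z [57.5 59.3 60.1]
wrist stand 0.74 [0.437 0.358 0.006] [259 136]
wrist stand 0.61 [0.452 0.414 0.06 ] [262  86]
wrist roll_a 0.91 [0.564 0.428 0.045] [365  52]
wrist roll_a 0.82 [0.436 0.334 0.062] [261 164]
wrist roll_a 0.74 [0.449 0.414 0.061] [260  86]
wrist roll_a 0.7 [0.42  0.259 0.057] [260 225]
```

Request:
step_arm(
  motion=[
    {"dp":[-60,1.4,0],"twist":[0,0,0],"hand":1},
    {"dp":[-80.5,1.8,0],"twist":[0,0,0],"hand":1},
    {"dp":[-80.5,1.8,50],"twist":[0,0,0],"hand":1},
    {"dp":[-80.5,1.8,95],"twist":[0,0,0],"hand":1},
    {"dp":[-80.5,1.8,135],"twist":[0,0,0],"hand":1},
  ],
)

```text
clock: 3.05
tool_pos: [0.418, 0.2432, 0.1145]
eef_rot: [0.77, 0.638, 0.001, -0.0]
contact_force: [0.1, 0.9, 0.3]
opening: 1.0
finger_force: 0.0
```

Request:
step_arm(
  motion=[
    {"dp":[0,0,25],"twist":[0,0,0],"hand":1},
    {"dp":[0,0,45],"twist":[0,0,0],"hand":1},
    {"dp":[0,0,60],"twist":[0,0,0],"hand":1},
    {"dp":[0,0,67.8],"twist":[0,0,0],"hand":1},
    {"dp":[0,0,67.8],"twist":[0,0,0],"hand":1},
  ],
)

```text
clock: 3.68
tool_pos: [0.4177, 0.2427, 0.0478]
eef_rot: [0.77, 0.638, -0.0, -0.0]
contact_force: [0.2, -0.0, 1.1]
opening: 1.002
finger_force: 0.0
```

Request:
step_arm(
  motion=[
    {"dp":[0,0,0],"twist":[0,0,0],"hand":-0.2},
    {"dp":[0,0,0],"twist":[0,0,0],"hand":-0.2},
    {"dp":[0,0,0],"twist":[0,0,0],"hand":-0.2},
    {"dp":[0,0,0],"twist":[0,0,0],"hand":-0.2},
    {"dp":[0,0,0],"twist":[0,0,0],"hand":-0.2},
  ],
  force=20,
)

```text
clock: 4.3
tool_pos: [0.4179, 0.2427, 0.0482]
eef_rot: [0.77, 0.638, 0.0, 0.0]
contact_force: [-0.5, -0.1, 4.3]
opening: 0.639
finger_force: 20.0
```

```bash
python3 -c "
from h import *
plan((418,243,160,79.4),(470,0,160,95),(411.6,-237.3,160,109.7),(411.6,-237.3,42,109.7))"
```

```text
t 4.3 tcp [417.9 242.7  48.2] yaw 79.3 tilt 0.04 open 56.2 F [-0.5 -0.1  4.3] 20.0 q [-0.64  0.91  0.03  2.13 -0.18  0.11 -0.63]
(418, 243, 160, 79.4) dp [0.3, 0.1, -111.8] rz -0.002 rows 2
(470, 0, 160, 95) dp [-229.2, 95.8, 0.0] rz -0.272 rows 4
(411.6, -237.3, 160, 109.7) dp [-231.4, -78.8, 0.0] rz -0.257 rows 4
(411.6, -237.3, 42, 109.7) dp [0.0, -0.0, 118.0] rz 0.0 rows 2
```

Request:
step_arm(
  motion=[
    {"dp":[0,0,-15],"twist":[0,0,0],"hand":-0.2},
    {"dp":[0,0,-40],"twist":[0,0,0],"hand":-0.2},
    {"dp":[0,0,-70],"twist":[0,0,0],"hand":-0.2},
    {"dp":[0,0,-100],"twist":[0,0,0],"hand":-0.2},
    {"dp":[0,0,-112],"twist":[0,0,0],"hand":-0.2},
  ],
)

```text
clock: 4.92
tool_pos: [0.4181, 0.2428, 0.1618]
eef_rot: [0.77, 0.638, 0.001, 0.0]
contact_force: [0.1, -0.4, -1.5]
opening: 0.639
finger_force: 20.0
```

Request:
step_arm(
  motion=[
    {"dp":[-40,17,0],"twist":[0,0,-0.05],"hand":-0.2},
    {"dp":[-90,38,0],"twist":[0,0,-0.1],"hand":-0.2},
    {"dp":[-138,58,0],"twist":[0,0,-0.15],"hand":-0.2},
    {"dp":[-185,77,0],"twist":[0,0,-0.2],"hand":-0.2},
    {"dp":[-229.2,95.8,0],"twist":[0,0,-0.27],"hand":-0.2},
  ],
)

```text
clock: 5.55
tool_pos: [0.4689, -0.0023, 0.1596]
eef_rot: [0.676, 0.736, -0.0, -0.0]
contact_force: [-0.1, 0.6, -0.2]
opening: 0.638
finger_force: 20.0
```

Request:
step_arm(
  motion=[
    {"dp":[-50,-17,0],"twist":[0,0,-0.06],"hand":-0.2},
    {"dp":[-102,-35,0],"twist":[0,0,-0.12],"hand":-0.2},
    {"dp":[-154,-53,0],"twist":[0,0,-0.18],"hand":-0.2},
    {"dp":[-200,-68,0],"twist":[0,0,-0.23],"hand":-0.2},
    {"dp":[-231.4,-78.8,0],"twist":[0,0,-0.257],"hand":-0.2},
  ],
)

```text
clock: 6.18
tool_pos: [0.4084, -0.2401, 0.1596]
eef_rot: [0.578, 0.816, -0.0, -0.0]
contact_force: [1.0, 0.8, -1.2]
opening: 0.639
finger_force: 20.0
```

Request:
step_arm(
  motion=[
    {"dp":[0,0,0],"twist":[0,0,0],"hand":-0.2},
    {"dp":[0,0,30],"twist":[0,0,0],"hand":-0.2},
    {"dp":[0,0,60],"twist":[0,0,0],"hand":-0.2},
    {"dp":[0,0,80],"twist":[0,0,0],"hand":-0.2},
    {"dp":[0,0,80],"twist":[0,0,0],"hand":-0.2},
  ],
)

```text
clock: 6.8
tool_pos: [0.4094, -0.2359, 0.0787]
eef_rot: [0.576, 0.817, -0.0, -0.002]
contact_force: [-0.4, -0.1, -0.9]
opening: 0.639
finger_force: 20.0
```

Run:
```python
from h import *
here()
s=cam("wrist");save(s,"w2.png",k=1.2);W=cloud(s)
W=cv2.merge([cv2.medianBlur(np.nan_to_num(W[...,i],nan=-9).astype(np.float32),3) for i in range(3)])
hsv=cv2.cvtColor(s["pixels"],cv2.COLOR_RGB2HSV).astype(int)
P=sel(W,.3,.65,-.55,-.1,-.01,.06,(hsv[...,0]>100)&(hsv[...,0]<130)&(hsv[...,1]>120));print(rect(P))
```

```text
t 6.8 tcp [ 409.4 -235.9   78.7] yaw 109.6 tilt 0.2 open 56.2 F [-0.4 -0.1 -0.9] 20.0 q [ 0.48  0.84 -0.09  2.15  0.39  0.18  0.38]
(array([ 406.6, -220.7]), array([138.2,  87.7]), 19.7, 20247, 'z', array([ 3.9,  4.5, 37.2]))
```

View pics/w2.png

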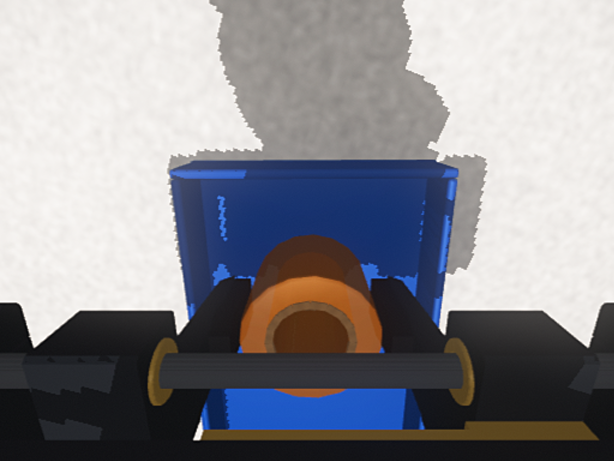

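Request:
step_arm(
  motion=[
    {"dp":[0,0,12],"twist":[0,0,0],"hand":-0.2},
    {"dp":[0,0,22],"twist":[0,0,0],"hand":-0.2},
    {"dp":[0,0,30],"twist":[0,0,0],"hand":-0.2},
    {"dp":[0,0,35],"twist":[0,0,0],"hand":-0.2},
    {"dp":[0,0,37],"twist":[0,0,0],"hand":-0.2},
  ],
)

```text
clock: 7.48
tool_pos: [0.4098, -0.2375, 0.0425]
eef_rot: [0.577, 0.817, -0.0, -0.0]
contact_force: [-0.8, -0.3, -1.2]
opening: 0.635
finger_force: 20.0
```

Request:
step_arm(
  motion=[
    {"dp":[0,0,0],"twist":[0,0,0],"hand":-0.2},
    {"dp":[0,0,0],"twist":[0,0,0],"hand":0.6},
    {"dp":[0,0,0],"twist":[0,0,0],"hand":0.6},
    {"dp":[0,0,0],"twist":[0,0,0],"hand":0.6},
    {"dp":[0,0,0],"twist":[0,0,0],"hand":0.6},
  ],
)

```text
clock: 8.1
tool_pos: [0.4099, -0.2376, 0.043]
eef_rot: [0.577, 0.817, 0.0, 0.0]
contact_force: [-0.6, 0.5, -0.2]
opening: 0.804
finger_force: 0.0
```

Request:
step_arm(
  motion=[
    {"dp":[0,0,-25],"twist":[0,0,0],"hand":0.6},
    {"dp":[0,0,-60],"twist":[0,0,0],"hand":0.6},
    {"dp":[0,0,-110],"twist":[0,0,0],"hand":0.8},
    {"dp":[0,0,-160],"twist":[0,0,0],"hand":1},
    {"dp":[0,0,-160],"twist":[0,0,0],"hand":1},
  ],
)

```text
clock: 8.72
tool_pos: [0.4115, -0.2385, 0.2059]
eef_rot: [0.578, 0.816, 0.001, 0.004]
contact_force: [0.0, -0.2, -0.1]
opening: 1.0
finger_force: 0.0
```

Run:
```python
from h import *
s=cam("wrist");W=cloud(s)
W=cv2.merge([cv2.medianBlur(np.nan_to_num(W[...,i],nan=-9).astype(np.float32),3) for i in range(3)])
hsv=cv2.cvtColor(s["pixels"],cv2.COLOR_RGB2HSV).astype(int)
print(rect(sel(W,.3,.65,-.55,-.1,-.01,.06,(hsv[...,0]>100)&(hsv[...,0]<130)&(hsv[...,1]>120))))
print(rect(sel(W,.3,.65,-.55,-.1,.047,.07,(hsv[...,0]<20)&(hsv[...,1]>60))))
plan((470,0,200,95),(432.6,326,200,79.3),(432.6,326,48,79.3))
```

```text
(array([ 430.7, -288.3]), array([138.8, 231.6]), 19.7, 19216, 'z', array([ 3.7,  4.3, 36.9]))
(array([ 410.3, -236.6]), array([53.7, 53.6]), 87.9, 1625, 'z', array([51.1, 52.2, 53.1]))
t 8.78 tcp [ 410.4 -238.1  204.1] yaw 109.4 tilt 0.2 open 88.0 F [ 0.2  0.2 -0.8] 0.0 q [ 0.6   0.6  -0.27  2.07  0.31  0.51  0.44]
(470, 0, 200, 95) dp [204.7, 135.5, 4.1] rz 0.252 rows 4
(432.6, 326, 200, 79.3) dp [328.0, -8.8, 0.0] rz 0.274 rows 6
(432.6, 326, 48, 79.3) dp [-0.0, -0.0, 152.0] rz 0.0 rows 3
```

Request:
step_arm(
  motion=[
    {"dp":[50,33,4],"twist":[0,0,0.06],"hand":1},
    {"dp":[105,70,4],"twist":[0,0,0.12],"hand":1},
    {"dp":[155,103,4],"twist":[0,0,0.19],"hand":1},
    {"dp":[204.7,135.5,4],"twist":[0,0,0.252],"hand":1},
  ],
)

```text
clock: 9.28
tool_pos: [0.4687, 0.0024, 0.1973]
eef_rot: [0.676, 0.737, -0.001, -0.001]
contact_force: [0.9, 0.1, 0.6]
opening: 0.997
finger_force: 0.0
```

Request:
step_arm(
  motion=[
    {"dp":[60,-2,0],"twist":[0,0,0.06],"hand":1},
    {"dp":[120,-3,0],"twist":[0,0,0.12],"hand":1},
    {"dp":[180,-5,0],"twist":[0,0,0.18],"hand":1},
    {"dp":[240,-6,0],"twist":[0,0,0.24],"hand":1},
    {"dp":[290,-8,0],"twist":[0,0,0.274],"hand":1},
  ],
)

```text
clock: 9.9
tool_pos: [0.4345, 0.2907, 0.1971]
eef_rot: [0.77, 0.639, -0.001, 0.0]
contact_force: [1.4, -0.6, -0.1]
opening: 1.001
finger_force: 0.0
```

```bash
python3 -c "
from h import *
plan((432.6,326,200,79.3),(432.6,326,48,79.3))"
```

```text
t 9.9 tcp [434.5 290.7 197.1] yaw 79.4 tilt 0.16 open 88.1 F [ 1.4 -0.6 -0.1] 0.0 q [-0.7   0.65  0.04  1.94 -0.04  0.55 -0.82]
(432.6, 326, 200, 79.3) dp [34.3, -8.4, -2.9] rz 0.001 rows 1
(432.6, 326, 48, 79.3) dp [0.0, 0.0, 152.0] rz 0.0 rows 3
```

Request:
step_arm(
  motion=[
    {"dp":[34.3,-8.4,-3],"twist":[0,0,0],"hand":1},
    {"dp":[34.3,-8.4,20],"twist":[0,0,0],"hand":1},
    {"dp":[34.3,-8.4,50],"twist":[0,0,0],"hand":1},
    {"dp":[34.3,-8.4,50],"twist":[0,0,0],"hand":1},
  ],
)

```text
clock: 10.4
tool_pos: [0.432, 0.3224, 0.1458]
eef_rot: [0.77, 0.639, -0.004, 0.0]
contact_force: [0.0, -0.0, 0.7]
opening: 0.998
finger_force: 0.0
```

```bash
python3 -c "
from h import *
plan((432.6,326,48,79.3))"
```

```text
t 10.4 tcp [432.  322.4 145.8] yaw 79.4 tilt 0.43 open 87.8 F [ 0.  -0.   0.7] 0.0 q [-0.75  0.75  0.04  1.93 -0.05  0.47 -0.86]
(432.6, 326, 48, 79.3) dp [3.7, -0.1, 97.8] rz 0.001 rows 2
```

Request:
step_arm(
  motion=[
    {"dp":[3.7,0,30],"twist":[0,0,0],"hand":1},
    {"dp":[3.7,0,60],"twist":[0,0,0],"hand":1},
    {"dp":[3.7,0,80],"twist":[0,0,0],"hand":1},
    {"dp":[3.7,0,97.8],"twist":[0,0,0],"hand":1},
    {"dp":[3.7,0,97.8],"twist":[0,0,0],"hand":1},
  ],
)

```text
clock: 11.02
tool_pos: [0.4342, 0.3271, 0.0503]
eef_rot: [0.77, 0.638, -0.001, 0.0]
contact_force: [0.1, -0.7, -0.5]
opening: 0.997
finger_force: 0.0
```

Request:
step_arm(
  motion=[
    {"dp":[0,0,0],"twist":[0,0,0],"hand":-0.2},
    {"dp":[0,0,0],"twist":[0,0,0],"hand":-0.2},
    {"dp":[0,0,0],"twist":[0,0,0],"hand":-0.2},
    {"dp":[0,0,0],"twist":[0,0,0],"hand":-0.2},
  ],
  force=20,
)

```text
clock: 11.52
tool_pos: [0.4348, 0.3278, 0.0516]
eef_rot: [0.77, 0.638, 0.0, -0.0]
contact_force: [-0.0, 0.9, 3.0]
opening: 0.617
finger_force: 20.0
```

```bash
python3 -c "
from h import *
plan((432.6,326,160,79.3),(470,50,160,95),(437.5,-312.6,160,109.7),(437.5,-312.6,42.5,109.7))"
```

```text
t 11.53 tcp [434.8 327.8  51.6] yaw 79.3 tilt 0.04 open 54.3 F [-0.   0.9  3. ] 20.0 q [-0.74  0.92  0.02  1.95 -0.06  0.27 -0.86]
(432.6, 326, 160, 79.3) dp [-2.2, -1.8, -108.4] rz 0.001 rows 2
(470, 50, 160, 95) dp [-264.2, 88.0, -0.0] rz -0.274 rows 5
(437.5, -312.6, 160, 109.7) dp [-358.4, -63.9, -0.0] rz -0.257 rows 6
(437.5, -312.6, 42.5, 109.7) dp [-0.0, 0.0, 117.5] rz 0.0 rows 2
```

Request:
step_arm(
  motion=[
    {"dp":[0,0,-12],"twist":[0,0,0],"hand":-0.2},
    {"dp":[0,0,-30],"twist":[0,0,0],"hand":-0.2},
    {"dp":[0,0,-60],"twist":[0,0,0],"hand":-0.2},
    {"dp":[0,0,-100],"twist":[0,0,0],"hand":-0.2},
    {"dp":[0,0,-110],"twist":[0,0,0],"hand":-0.2},
  ],
)

```text
clock: 12.15
tool_pos: [0.4359, 0.3285, 0.1644]
eef_rot: [0.77, 0.638, 0.003, 0.0]
contact_force: [0.2, -0.7, -1.4]
opening: 0.619
finger_force: 20.0
```

Run:
```python
from h import *
here()
s=cam("wrist");save(s,"w3.png")
W=cloud(s)
hsv=cv2.cvtColor(s["pixels"],cv2.COLOR_RGB2HSV).astype(int)
k=(hsv[...,0]<20)&(hsv[...,1]>60)
print(rect(sel(W,.3,.65,.2,.5,.11,.25,k)))
```

```text
t 12.15 tcp [435.9 328.5 164.4] yaw 79.3 tilt 0.31 open 54.5 F [ 0.2 -0.7 -1.4] 20.0 q [-0.75  0.73  0.04  1.91 -0.05  0.51 -0.86]
(array([437. , 333.9]), array([44.8, 57.3]), 79.5, 9109, 'z', array([133.5, 169.9, 173.1]))
```

View pics/w3.png

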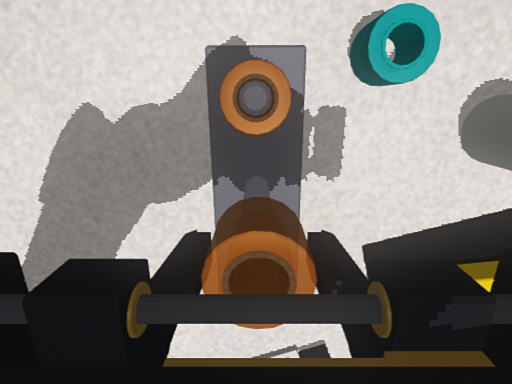

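Request:
step_arm(
  motion=[
    {"dp":[-50,17,0],"twist":[0,0,-0.05],"hand":-0.2},
    {"dp":[-105,35,0],"twist":[0,0,-0.1],"hand":-0.2},
    {"dp":[-160,53,0],"twist":[0,0,-0.16],"hand":-0.2},
    {"dp":[-215,72,0],"twist":[0,0,-0.22],"hand":-0.2},
    {"dp":[-264,88,0],"twist":[0,0,-0.274],"hand":-0.2},
  ],
)

```text
clock: 12.82
tool_pos: [0.4719, 0.0496, 0.1605]
eef_rot: [0.675, 0.738, -0.001, -0.0]
contact_force: [0.1, 0.3, -0.7]
opening: 0.618
finger_force: 20.0
```

Request:
step_arm(
  motion=[
    {"dp":[-55,-10,0],"twist":[0,0,-0.05],"hand":-0.2},
    {"dp":[-110,-20,0],"twist":[0,0,-0.1],"hand":-0.2},
    {"dp":[-165,-30,0],"twist":[0,0,-0.15],"hand":-0.2},
    {"dp":[-220,-40,0],"twist":[0,0,-0.2],"hand":-0.2},
    {"dp":[-275,-50,0],"twist":[0,0,-0.257],"hand":-0.2},
  ],
)

```text
clock: 13.45
tool_pos: [0.4459, -0.2279, 0.1604]
eef_rot: [0.574, 0.819, 0.0, -0.001]
contact_force: [1.1, -0.2, -0.4]
opening: 0.619
finger_force: 20.0
```

Request:
step_arm(
  motion=[
    {"dp":[-40,-7,0],"twist":[0,0,0],"hand":-0.2},
    {"dp":[-80,-14,0],"twist":[0,0,0],"hand":-0.2},
    {"dp":[-80,-14,0],"twist":[0,0,0],"hand":-0.2},
    {"dp":[-80,-14,0],"twist":[0,0,0],"hand":-0.2},
  ],
)

```text
clock: 13.95
tool_pos: [0.4599, -0.3054, 0.1604]
eef_rot: [0.575, 0.818, 0.0, -0.001]
contact_force: [0.5, 0.2, 0.2]
opening: 0.619
finger_force: 20.0
```

```bash
python3 -c "
from h import *
plan((437.5,-313,90,109.7),(437.5,-313,45,109.7))"
```

```text
t 13.95 tcp [ 459.9 -305.4  160.4] yaw 109.8 tilt 0.13 open 54.4 F [0.5 0.2 0.2] 20.0 q [ 0.69  0.75 -0.32  1.87  0.4   0.58  0.46]
(437.5, -313, 90, 109.7) dp [0.4, -23.7, 70.4] rz 0.002 rows 2
(437.5, -313, 45, 109.7) dp [0.0, -0.0, 45.0] rz -0.0 rows 1
```

Request:
step_arm(
  motion=[
    {"dp":[0.4,-23.7,0],"twist":[0,0,0],"hand":-0.2},
    {"dp":[0.4,-23.7,30],"twist":[0,0,0],"hand":-0.2},
    {"dp":[0.4,-23.7,60],"twist":[0,0,0],"hand":-0.2},
    {"dp":[0.4,-23.7,80],"twist":[0,0,0],"hand":-0.2},
    {"dp":[0.4,-23.7,80],"twist":[0,0,0],"hand":-0.2},
  ],
)

```text
clock: 14.58
tool_pos: [0.4375, -0.3117, 0.0799]
eef_rot: [0.574, 0.819, 0.0, -0.002]
contact_force: [0.2, -1.0, 0.3]
opening: 0.617
finger_force: 20.0
```

Request:
step_arm(
  motion=[
    {"dp":[0,0,12],"twist":[0,0,0],"hand":-0.2},
    {"dp":[0,0,22],"twist":[0,0,0],"hand":-0.2},
    {"dp":[0,0,30],"twist":[0,0,0],"hand":-0.2},
    {"dp":[0,0,33],"twist":[0,0,0],"hand":-0.2},
    {"dp":[0,0,33],"twist":[0,0,0],"hand":-0.2},
  ],
)

```text
clock: 15.2
tool_pos: [0.4381, -0.3141, 0.0479]
eef_rot: [0.575, 0.818, 0.0, -0.0]
contact_force: [-0.6, 0.4, 0.1]
opening: 0.619
finger_force: 20.0
```

Request:
step_arm(
  motion=[
    {"dp":[0,0,2.6],"twist":[0,0,0],"hand":-0.2},
    {"dp":[0,0,2.6],"twist":[0,0,0],"hand":-0.2},
    {"dp":[0,0,2.6],"twist":[0,0,0],"hand":0.6},
    {"dp":[0,0,2.6],"twist":[0,0,0],"hand":0.6},
    {"dp":[0,0,2.6],"twist":[0,0,0],"hand":0.6},
  ],
)

```text
clock: 15.82
tool_pos: [0.4382, -0.3141, 0.0456]
eef_rot: [0.575, 0.818, 0.0, 0.0]
contact_force: [0.2, 0.7, -0.3]
opening: 0.801
finger_force: 0.0
```

Request:
step_arm(
  motion=[
    {"dp":[0,0,-25],"twist":[0,0,0],"hand":0.6},
    {"dp":[0,0,-60],"twist":[0,0,0],"hand":0.6},
    {"dp":[0,0,-110],"twist":[0,0,0],"hand":0.8},
    {"dp":[0,0,-155],"twist":[0,0,0],"hand":1},
    {"dp":[0,0,-155],"twist":[0,0,0],"hand":1},
  ],
)

```text
clock: 16.45
tool_pos: [0.4399, -0.3151, 0.2037]
eef_rot: [0.575, 0.818, 0.0, 0.004]
contact_force: [-0.1, -0.5, -1.0]
opening: 1.002
finger_force: 0.0
```

Run:
```python
from h import *
s=cam("wrist");W=cloud(s)
W=cv2.merge([cv2.medianBlur(np.nan_to_num(W[...,i],nan=-9).astype(np.float32),3) for i in range(3)])
hsv=cv2.cvtColor(s["pixels"],cv2.COLOR_RGB2HSV).astype(int);o=(hsv[...,0]<20)&(hsv[...,1]>60)
print(rect(sel(W,.3,.65,-.4,-.28,.045,.07,o)),rect(sel(W,.3,.65,-.28,-.15,.045,.07,o)))
plan((470,20,200,95),(470,20,200,79.3),(448,370,200,79.3),(447.9,409.5,110,79.3))
```

```text
(array([ 439.3, -314.7]), array([53.4, 53.9]), 2.7, 1664, 'z', array([50.8, 52.3, 53.1])) (array([ 410.7, -237.5]), array([54.6, 55. ]), 76.2, 2217, 'z', array([51.3, 52.3, 53.1]))
t 16.5 tcp [ 438.7 -314.6  201.7] yaw 109.7 tilt 0.18 open 88.1 F [-0.4  0.2 -1.1] 0.0 q [ 0.76  0.68 -0.37  1.88  0.38  0.65  0.5 ]
(470, 20, 200, 95) dp [304.3, 142.5, 1.7] rz 0.257 rows 6
(470, 20, 200, 79.3) dp [0.0, 0.0, 0.0] rz 0.274 rows 2
(448, 370, 200, 79.3) dp [339.9, -86.5, 0.0] rz 0.0 rows 6
(447.9, 409.5, 110, 79.3) dp [38.8, -7.4, 90.0] rz 0.0 rows 2
```

Request:
step_arm(
  motion=[
    {"dp":[50,24,0],"twist":[0,0,0.1],"hand":1},
    {"dp":[103,48,0],"twist":[0,0,0.2],"hand":1},
    {"dp":[155,73,0],"twist":[0,0,0.32],"hand":1},
    {"dp":[207,97,0],"twist":[0,0,0.44],"hand":1},
    {"dp":[258,121,0],"twist":[0,0,0.531],"hand":1},
  ],
)

```text
clock: 17.12
tool_pos: [0.4638, -0.0287, 0.1992]
eef_rot: [0.771, 0.637, -0.001, -0.001]
contact_force: [1.4, 0.3, -0.0]
opening: 1.001
finger_force: 0.0
```

Request:
step_arm(
  motion=[
    {"dp":[60,-14,0],"twist":[0,0,0],"hand":1},
    {"dp":[120,-28,0],"twist":[0,0,0],"hand":1},
    {"dp":[180,-42,0],"twist":[0,0,0],"hand":1},
    {"dp":[240,-56,0],"twist":[0,0,0],"hand":1},
    {"dp":[300,-70,0],"twist":[0,0,0],"hand":1},
  ],
)

```text
clock: 17.75
tool_pos: [0.4504, 0.2787, 0.199]
eef_rot: [0.77, 0.638, -0.002, 0.0]
contact_force: [2.2, -1.6, -0.2]
opening: 0.999
finger_force: 0.0
```

Request:
step_arm(
  motion=[
    {"dp":[45,-11,0],"twist":[0,0,0],"hand":1},
    {"dp":[90,-22,0],"twist":[0,0,0],"hand":1},
    {"dp":[129,-29,0],"twist":[0,0,0],"hand":1},
    {"dp":[129,-29,40],"twist":[0,0,0],"hand":1},
    {"dp":[129,-29,60],"twist":[0,0,0],"hand":1},
  ],
)

```text
clock: 18.38
tool_pos: [0.445, 0.4086, 0.1369]
eef_rot: [0.769, 0.639, -0.003, 0.001]
contact_force: [0.2, -0.9, -1.0]
opening: 1.001
finger_force: 0.0
```

Request:
step_arm(
  motion=[
    {"dp":[0,0,0],"twist":[0,0,0],"hand":1},
    {"dp":[0,0,0],"twist":[0,0,0],"hand":1},
    {"dp":[0,0,0],"twist":[0,0,0],"hand":1},
  ],
)

```text
clock: 18.75
tool_pos: [0.4472, 0.4098, 0.1413]
eef_rot: [0.77, 0.638, 0.001, -0.0]
contact_force: [0.0, 0.1, -0.8]
opening: 0.998
finger_force: 0.0
```

Run:
```python
from h import *
s=cam("wrist");W=cloud(s)
W=cv2.merge([cv2.medianBlur(np.nan_to_num(W[...,i],nan=-9).astype(np.float32),3) for i in range(3)])
hsv=cv2.cvtColor(s["pixels"],cv2.COLOR_RGB2HSV).astype(int);o=(hsv[...,0]<20)&(hsv[...,1]>60)
print(rect(sel(W,.38,.5,.35,.48,.05,.067,o)),rect(sel(W,.38,.5,.35,.48,.07,.09)))
plan((448.3,410,49,79.3))
```

```text
(array([449. , 410.6]), array([54.8, 55.1]), 19.4, 2719, 'z', array([55.9, 59.2, 60. ])) (array([448.6, 410.2]), array([23.3, 22.9]), 3.6, 850, 'z', array([72.7, 80.2, 81.4]))
t 18.8 tcp [447.3 409.8 141.4] yaw 79.3 tilt 0.1 open 88.0 F [ 0.4 -0.2  1.1] 0.0 q [-0.8   0.82 -0.03  1.73  0.04  0.59 -1.04]
(448.3, 410, 49, 79.3) dp [0.4, 1.0, 92.4] rz 0.0 rows 2
```

Request:
step_arm(
  motion=[
    {"dp":[0.4,1,30],"twist":[0,0,0],"hand":1},
    {"dp":[0.4,1,60],"twist":[0,0,0],"hand":1},
    {"dp":[0.4,1,80],"twist":[0,0,0],"hand":1},
    {"dp":[0.4,1,92.4],"twist":[0,0,0],"hand":1},
    {"dp":[0.4,1,92.4],"twist":[0,0,0],"hand":1},
  ],
)

```text
clock: 19.42
tool_pos: [0.4477, 0.4096, 0.0478]
eef_rot: [0.77, 0.638, -0.0, 0.0]
contact_force: [0.2, -0.2, 0.3]
opening: 1.001
finger_force: 0.0
```

Request:
step_arm(
  motion=[
    {"dp":[0,0,0],"twist":[0,0,0],"hand":-0.2},
    {"dp":[0,0,0],"twist":[0,0,0],"hand":-0.2},
    {"dp":[0,0,0],"twist":[0,0,0],"hand":-0.2},
    {"dp":[0,0,0],"twist":[0,0,0],"hand":-0.2},
  ],
  force=20,
)

```text
clock: 19.92
tool_pos: [0.4481, 0.41, 0.0486]
eef_rot: [0.77, 0.638, 0.0, -0.0]
contact_force: [0.1, -0.3, 2.4]
opening: 0.641
finger_force: 20.0
```

Request:
step_arm(
  motion=[
    {"dp":[0,0,-12],"twist":[0,0,0],"hand":-0.2},
    {"dp":[0,0,-30],"twist":[0,0,0],"hand":-0.2},
    {"dp":[0,0,-60],"twist":[0,0,0],"hand":-0.2},
    {"dp":[0,0,-100],"twist":[0,0,0],"hand":-0.2},
    {"dp":[0,0,-110],"twist":[0,0,0],"hand":-0.2},
  ],
)

```text
clock: 20.55
tool_pos: [0.4491, 0.411, 0.1617]
eef_rot: [0.77, 0.638, 0.003, -0.0]
contact_force: [0.1, 0.7, -0.9]
opening: 0.638
finger_force: 20.0
```

Run:
```python
from h import *
plan((470,50,160,95),(470,50,160,109.7),(470,-250,160,109.7),(467,-390,160,109.7))
```

```text
t 20.55 tcp [449.1 411.  161.7] yaw 79.3 tilt 0.34 open 56.2 F [ 0.1  0.7 -0.9] 20.0 q [-0.8   0.79 -0.03  1.71  0.04  0.63 -1.04]
(470, 50, 160, 95) dp [-350.9, 87.3, 1.7] rz -0.273 rows 6
(470, 50, 160, 109.7) dp [0.0, 0.0, -0.0] rz -0.257 rows 2
(470, -250, 160, 109.7) dp [-282.4, -101.1, -0.0] rz 0.0 rows 5
(467, -390, 160, 109.7) dp [-130.8, -50.0, -0.0] rz 0.0 rows 3
```

Request:
step_arm(
  motion=[
    {"dp":[-50,12,0],"twist":[0,0,-0.1],"hand":-0.2},
    {"dp":[-110,27,0],"twist":[0,0,-0.2],"hand":-0.2},
    {"dp":[-170,42,0],"twist":[0,0,-0.32],"hand":-0.2},
    {"dp":[-230,57,0],"twist":[0,0,-0.43],"hand":-0.2},
    {"dp":[-292,73,0],"twist":[0,0,-0.53],"hand":-0.2},
  ],
)

```text
clock: 21.18
tool_pos: [0.4652, 0.1089, 0.1581]
eef_rot: [0.574, 0.819, -0.0, -0.0]
contact_force: [1.7, -0.0, -2.1]
opening: 0.639
finger_force: 20.0
```

Request:
step_arm(
  motion=[
    {"dp":[-58,-21,0],"twist":[0,0,0],"hand":-0.2},
    {"dp":[-116,-42,0],"twist":[0,0,0],"hand":-0.2},
    {"dp":[-174,-62,0],"twist":[0,0,0],"hand":-0.2},
    {"dp":[-232,-83,0],"twist":[0,0,0],"hand":-0.2},
    {"dp":[-290,-104,0],"twist":[0,0,0],"hand":-0.2},
  ],
)

```text
clock: 21.8
tool_pos: [0.465, -0.1992, 0.158]
eef_rot: [0.576, 0.818, 0.0, -0.0]
contact_force: [0.3, 0.6, -1.1]
opening: 0.636
finger_force: 20.0
```

Request:
step_arm(
  motion=[
    {"dp":[-55,-20,0],"twist":[0,0,0],"hand":-0.2},
    {"dp":[-110,-40,0],"twist":[0,0,0],"hand":-0.2},
    {"dp":[-155,-56,0],"twist":[0,0,0],"hand":-0.2},
    {"dp":[-181,-64.6,0],"twist":[0,0,0],"hand":-0.2},
    {"dp":[-181,-64.6,0],"twist":[0,0,0],"hand":-0.2},
  ],
)

```text
clock: 22.42
tool_pos: [0.4642, -0.3921, 0.1574]
eef_rot: [0.578, 0.816, -0.001, -0.0]
contact_force: [-0.2, 0.8, 0.0]
opening: 0.636
finger_force: 20.0
```

Request:
step_arm(
  motion=[
    {"dp":[0,0,0],"twist":[0,0,0],"hand":-0.2},
    {"dp":[0,0,0],"twist":[0,0,0],"hand":-0.2},
  ],
)

```text
clock: 22.68
tool_pos: [0.466, -0.3874, 0.1581]
eef_rot: [0.574, 0.819, 0.0, -0.0]
contact_force: [0.1, 0.2, -0.8]
opening: 0.638
finger_force: 20.0
```

Run:
```python
from h import *
plan((467,-391,160,109.7),(467,-391,42.5,109.7))
```

```text
t 22.68 tcp [ 466.  -387.4  158.1] yaw 109.9 tilt 0.07 open 56.1 F [ 0.1  0.2 -0.8] 20.0 q [ 0.85  0.82 -0.41  1.71  0.46  0.71  0.54]
(467, -391, 160, 109.7) dp [-3.7, -0.3, -1.9] rz 0.003 rows 1
(467, -391, 42.5, 109.7) dp [-0.0, -0.0, 117.5] rz 0.0 rows 2
```

Request:
step_arm(
  motion=[
    {"dp":[-3.7,-0.3,0],"twist":[0,0,0],"hand":-0.2},
    {"dp":[-3.7,-0.3,30],"twist":[0,0,0],"hand":-0.2},
    {"dp":[-3.7,-0.3,60],"twist":[0,0,0],"hand":-0.2},
    {"dp":[-3.7,-0.3,80],"twist":[0,0,0],"hand":-0.2},
    {"dp":[-3.7,-0.3,80],"twist":[0,0,0],"hand":-0.2},
  ],
)

```text
clock: 23.3
tool_pos: [0.466, -0.3923, 0.0768]
eef_rot: [0.575, 0.818, -0.0, -0.001]
contact_force: [-0.3, -0.2, -0.2]
opening: 0.64
finger_force: 20.0
```

Request:
step_arm(
  motion=[
    {"dp":[0,0,12],"twist":[0,0,0],"hand":-0.2},
    {"dp":[0,0,22],"twist":[0,0,0],"hand":-0.2},
    {"dp":[0,0,30],"twist":[0,0,0],"hand":-0.2},
    {"dp":[0,0,33],"twist":[0,0,0],"hand":-0.2},
    {"dp":[0,0,33],"twist":[0,0,0],"hand":-0.2},
  ],
)

```text
clock: 23.92
tool_pos: [0.4666, -0.393, 0.0449]
eef_rot: [0.576, 0.818, 0.0, -0.0]
contact_force: [0.0, 0.1, -0.6]
opening: 0.638
finger_force: 20.0
```

Request:
step_arm(
  motion=[
    {"dp":[0,0,2.4],"twist":[0,0,0],"hand":-0.2},
    {"dp":[0,0,2.4],"twist":[0,0,0],"hand":-0.2},
    {"dp":[0,0,2.4],"twist":[0,0,0],"hand":0.6},
    {"dp":[0,0,2.4],"twist":[0,0,0],"hand":0.6},
    {"dp":[0,0,2.4],"twist":[0,0,0],"hand":0.6},
  ],
)

```text
clock: 24.55
tool_pos: [0.4667, -0.3931, 0.0428]
eef_rot: [0.576, 0.818, 0.0, 0.0]
contact_force: [0.3, -0.5, 0.1]
opening: 0.802
finger_force: 0.0
```

Request:
step_arm(
  motion=[
    {"dp":[0,0,-25],"twist":[0,0,0],"hand":0.6},
    {"dp":[0,0,-60],"twist":[0,0,0],"hand":0.6},
    {"dp":[0,0,-110],"twist":[0,0,0],"hand":0.8},
    {"dp":[0,0,-175],"twist":[0,0,0],"hand":1},
    {"dp":[0,0,-175],"twist":[0,0,0],"hand":1},
  ],
)

```text
clock: 25.18
tool_pos: [0.4693, -0.3943, 0.2227]
eef_rot: [0.576, 0.818, 0.0, 0.005]
contact_force: [0.4, -0.3, -0.7]
opening: 1.001
finger_force: 0.0
```

Run:
```python
from h import *
s=cam("wrist");W=cloud(s)
W=cv2.merge([cv2.medianBlur(np.nan_to_num(W[...,i],nan=-9).astype(np.float32),3) for i in range(3)])
hsv=cv2.cvtColor(s["pixels"],cv2.COLOR_RGB2HSV).astype(int);o=(hsv[...,0]<20)&(hsv[...,1]>60)
print(rect(sel(W,.3,.65,-.48,-.35,.045,.07,o)),rect(sel(W,.3,.65,-.35,-.28,.045,.07,o)))
plan((460,-150,240,60),(455,80,240,10.4))
```

```text
(array([ 467.2, -392. ]), array([53.3, 54.1]), 21.7, 1534, 'z', array([49.6, 52.3, 53. ])) (array([ 439.6, -315.4]), array([54.3, 55. ]), 78.4, 1941, 'z', array([51.2, 52.3, 53.1]))
t 25.23 tcp [ 467.7 -393.8  220.3] yaw 109.7 tilt 0.3 open 88.0 F [ 0.2  0.4 -0.6] 0.0 q [ 0.88  0.75 -0.46  1.65  0.42  0.84  0.59]
(460, -150, 240, 60) dp [232.1, 74.8, -19.7] rz 0.867 rows 5
(455, 80, 240, 10.4) dp [196.8, -119.3, 0.0] rz 0.866 rows 5
```

Request:
step_arm(
  motion=[
    {"dp":[40,13,-20],"twist":[0,0,0.17],"hand":1},
    {"dp":[88,28,-20],"twist":[0,0,0.34],"hand":1},
    {"dp":[136,44,-20],"twist":[0,0,0.52],"hand":1},
    {"dp":[184,59,-20],"twist":[0,0,0.7],"hand":1},
    {"dp":[232,75,-20],"twist":[0,0,0.867],"hand":1},
  ],
)

```text
clock: 25.85
tool_pos: [0.4576, -0.1478, 0.2363]
eef_rot: [0.867, 0.498, -0.001, -0.001]
contact_force: [0.7, 0.1, -0.5]
opening: 0.999
finger_force: 0.0
```

Request:
step_arm(
  motion=[
    {"dp":[40,-24,0],"twist":[0,0,0.17],"hand":1},
    {"dp":[80,-48,0],"twist":[0,0,0.34],"hand":1},
    {"dp":[120,-72,0],"twist":[0,0,0.52],"hand":1},
    {"dp":[160,-97,0],"twist":[0,0,0.7],"hand":1},
    {"dp":[196.8,-119.3,0],"twist":[0,0,0.866],"hand":1},
  ],
)

```text
clock: 26.48
tool_pos: [0.4527, 0.082, 0.2365]
eef_rot: [0.996, 0.088, -0.001, 0.001]
contact_force: [0.8, 0.0, -0.3]
opening: 1.001
finger_force: 0.0
```

Request:
step_arm(
  motion=[
    {"dp":[0,0,0],"twist":[0,0,0],"hand":1},
    {"dp":[0,0,0],"twist":[0,0,0],"hand":1},
    {"dp":[0,0,0],"twist":[0,0,0],"hand":1},
  ],
)

```text
clock: 26.85
tool_pos: [0.4536, 0.0789, 0.2373]
eef_rot: [0.996, 0.09, -0.001, 0.0]
contact_force: [0.2, 0.1, -0.6]
opening: 0.999
finger_force: 0.0
```

```bash
cat > tag.py <<'E'
from h import *
import sys
s=cam("wrist");save(s,sys.argv[1]);W=cloud(s)
W=cv2.merge([cv2.medianBlur(np.nan_to_num(W[...,i],nan=-9).astype(np.float32),3) for i in range(3)])
b=rect(sel(W,.3,.55,-.02,.18,.03,.045));t=rect(sel(W,.3,.55,-.02,.18,.0045,.045))
print("block",b,"\ntag",t)
find(s,"wrist",["tag"])
d=np.array(t[0])-b[0];a=np.degrees(np.arctan2(d[1],d[0]))%360
print("tag x angle",a)
plan((*b[0],100,a-180),(*b[0],25,a-180))
E
python3 tag.py tag1.png
```

```text
block (array([464.8,  83.9]), array([35.1, 33.8]), 9.8, 918, 'z', array([35.8, 37.2, 37.7])) 
tag (array([420.5,  76.2]), array([125.2,  53.9]), 10.0, 3445, 'z', array([ 6.9,  8. , 37.5]))
wrist tag 0.93 [0.414 0.077 0.009] [256 196]
tag x angle 189.86034864268046
t 26.95 tcp [453.8  79.2 237.6] yaw 10.3 tilt 0.04 open 88.1 F [-0.5 -0.4  0.4] 0.0 q [-0.35  0.52  0.12  2.08 -0.11  0.54 -1.54]
(np.float64(464.8), np.float64(83.9), 100, np.float64(9.860348642680464)) dp [11.6, -2.6, 137.6] rz 0.007 rows 3
(np.float64(464.8), np.float64(83.9), 25, np.float64(9.860348642680464)) dp [0.0, -0.0, 75.0] rz 0.0 rows 2
```

View pics/tag1.png

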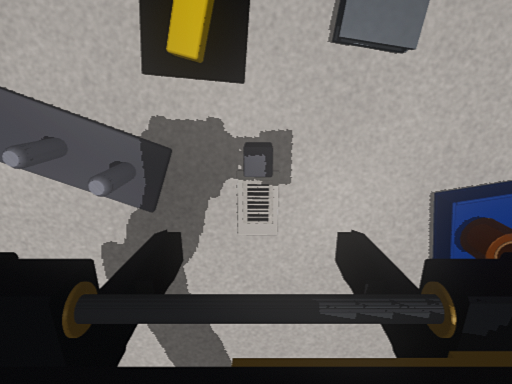

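Request:
step_arm(
  motion=[
    {"dp":[13.6,-2.6,50],"twist":[0,0,0.007],"hand":1},
    {"dp":[13.6,-2.6,100],"twist":[0,0,0.007],"hand":1},
    {"dp":[13.6,-2.6,140],"twist":[0,0,0.007],"hand":1},
    {"dp":[13.6,-2.6,165],"twist":[0,0,0.007],"hand":1},
    {"dp":[13.6,-2.6,165],"twist":[0,0,0.007],"hand":1},
  ],
)

```text
clock: 27.58
tool_pos: [0.466, 0.0847, 0.0714]
eef_rot: [0.996, 0.087, -0.002, 0.0]
contact_force: [0.3, 0.9, -0.6]
opening: 0.998
finger_force: 0.0
```

Request:
step_arm(
  motion=[
    {"dp":[0,0,0],"twist":[0,0,0],"hand":1},
  ],
)

```text
clock: 27.7
tool_pos: [0.4673, 0.0853, 0.0735]
eef_rot: [0.996, 0.087, 0.001, -0.0]
contact_force: [-0.4, 0.0, -0.1]
opening: 1.0
finger_force: 0.0
```

```bash
python3 tag.py tag2.png; python3 -c "
from h import *
plan((466.8,84.2,25,9.9))"
```

```text
block (array([465. ,  83.6]), array([35.3, 33.9]), 10.1, 2962, 'z', array([34.1, 37.2, 37.7])) 
tag (array([443.1,  80. ]), array([79.9, 54.6]), 9.6, 6055, 'z', array([ 7.1, 27.5, 37.6]))
wrist tag 0.93 [0.448 0.079 0.009] [264 244]
wrist tag 0.72 [0.438 0.23  0.008] [ 55 223]
tag x angle 189.33499846313822
t 27.8 tcp [467.6  85.7  73.9] yaw 10.0 tilt 0.13 open 87.9 F [ 0.5 -0.9 -0.5] 0.0 q [-0.3   0.85  0.03  2.15 -0.16  0.14 -1.52]
(np.float64(465.0), np.float64(83.6), 100, np.float64(9.33499846313822)) dp [-2.9, 1.6, -26.1] rz 0.011 rows 1
(np.float64(465.0), np.float64(83.6), 25, np.float64(9.33499846313822)) dp [-0.0, -0.0, 75.0] rz 0.0 rows 2
t 27.8 tcp [467.6  85.7  73.9] yaw 10.0 tilt 0.13 open 87.9 F [ 0.5 -0.9 -0.5] 0.0 q [-0.3   0.85  0.03  2.15 -0.16  0.14 -1.52]
(466.8, 84.2, 25, 9.9) dp [-1.0, 1.3, 48.9] rz 0.002 rows 1
```

Request:
step_arm(
  motion=[
    {"dp":[-0.6,1.5,20],"twist":[0,0,0],"hand":1},
    {"dp":[-0.6,1.5,38],"twist":[0,0,0],"hand":1},
    {"dp":[-0.6,1.5,48],"twist":[0,0,0],"hand":1},
    {"dp":[-0.6,1.5,48.4],"twist":[0,0,0],"hand":1},
  ],
)

```text
clock: 28.3
tool_pos: [0.4677, 0.0845, 0.0252]
eef_rot: [0.996, 0.087, -0.001, 0.0]
contact_force: [0.2, -0.0, 0.5]
opening: 1.002
finger_force: 0.0
```

Request:
step_arm(
  motion=[
    {"dp":[0,0,0],"twist":[0,0,0],"hand":-0.6},
    {"dp":[0,0,0],"twist":[0,0,0],"hand":-0.6},
    {"dp":[0,0,0],"twist":[0,0,0],"hand":-0.6},
    {"dp":[0,0,0],"twist":[0,0,0],"hand":-0.6},
    {"dp":[0,0,0],"twist":[0,0,0],"hand":-0.6},
  ],
  force=30,
)

```text
clock: 28.92
tool_pos: [0.4674, 0.0844, 0.025]
eef_rot: [0.996, 0.087, -0.001, 0.0]
contact_force: [-0.2, -0.6, 0.0]
opening: 0.458
finger_force: 0.0
```

Request:
step_arm(
  motion=[
    {"dp":[0,0,0],"twist":[0,0,0],"hand":-0.6},
    {"dp":[0,0,0],"twist":[0,0,0],"hand":-0.6},
  ],
)

```text
clock: 29.18
tool_pos: [0.4675, 0.0843, 0.025]
eef_rot: [0.996, 0.087, -0.001, 0.0]
contact_force: [0.3, 0.4, 0.3]
opening: 0.385
finger_force: 30.0
```

```bash
python3 -c "
from h import *
plan((560,0,230,10))"
```

```text
t 29.18 tcp [467.5  84.3  25. ] yaw 10.0 tilt 0.09 open 33.9 F [0.3 0.4 0.3] 30.0 q [-0.28  0.95  0.01  2.15 -0.2   0.04 -1.48]
(560, 0, 230, 10) dp [76.4, 99.1, -205.0] rz 0.0 rows 4
```

Request:
step_arm(
  motion=[
    {"dp":[0,0,-20],"twist":[0,0,0],"hand":-0.6},
    {"dp":[0,0,-60],"twist":[0,0,0],"hand":-0.6},
    {"dp":[0,0,-110],"twist":[0,0,0],"hand":-0.6},
    {"dp":[20,25,-160],"twist":[0,0,0],"hand":-0.6},
    {"dp":[45,60,-200],"twist":[0,0,0],"hand":-0.6},
  ],
)

```text
clock: 29.8
tool_pos: [0.5226, 0.0338, 0.227]
eef_rot: [0.996, 0.089, -0.001, -0.0]
contact_force: [0.9, 1.5, -1.5]
opening: 0.384
finger_force: 30.0
```

Request:
step_arm(
  motion=[
    {"dp":[30,39,-5],"twist":[0,0,0.05],"hand":-0.6},
    {"dp":[30,39,-5],"twist":[0,0,0.17],"hand":-0.6},
    {"dp":[30,39,-5],"twist":[0,0,0.17],"hand":-0.6},
    {"dp":[30,39,-5],"twist":[0,0,0.17],"hand":-0.6},
    {"dp":[30,39,-5],"twist":[0,0,0.17],"hand":-0.6},
  ],
)

```text
clock: 30.42
tool_pos: [0.5583, 0.0007, 0.2296]
eef_rot: [1.0, 0.004, -0.001, -0.0]
contact_force: [0.6, 0.7, -0.4]
opening: 0.384
finger_force: 30.0
```

```bash
cat > hold.py <<'E'
from h import *
import sys
here()
s=cam("wrist");save(s,sys.argv[1]);W=cloud(s)
W=cv2.merge([cv2.medianBlur(np.nan_to_num(W[...,i],nan=-9).astype(np.float32),3) for i in range(3)])
np.save("hw.npy",W)
print("case",rect(sel(W,.58,.76,-.1,.08,.025,.038)))
P=sel(W,.58,.80,-.1,.08,.05,.2);print("panel",rect(P))
Q=P[(P[:,2]>.05)&(P[:,2]<.14)];c=np.median(Q,0);Q=Q[np.abs(Q-c).max(1)<.06]
print("panel front fit dir",np.polyfit(Q[:,1],Q[:,0],1).round(4),np.median(Q,0),Q[:,1].min(),Q[:,1].max())
find(s,"wrist",["holder","label","slot_mouth","scanner"])
E
python3 hold.py hold1.png
```

```text
t 30.43 tcp [558.3   0.7 229.6] yaw 0.4 tilt 0.15 open 33.8 F [ 0.6  0.7 -0.4] 30.0 q [-0.19  0.65  0.18  1.81 -0.17  0.7  -1.48]
case (array([655.2, -14. ]), array([92.3, 96.6]), 2.1, 7502, 'z', array([30.7, 31.3, 31.9]))
panel (array([700.8, -13. ]), array([ 2.6, 99.2]), 2.1, 3636, 'z', array([ 57. , 106.4, 131.2]))
panel front fit dir [-0.0355  0.7002] [ 0.7003471  -0.01031316  0.10643114] -0.06254877 0.0365764
wrist holder 0.89 [ 0.683 -0.015  0.031] [276  53]
wrist label 0.75 [ 0.682 -0.018  0.033] [280  53]
wrist slot_mouth 0.97 [ 0.683 -0.017  0.034] [278  53]
wrist scanner 0.56 [0.663 0.169 0.035] [98 73]
```

View pics/hold1.png

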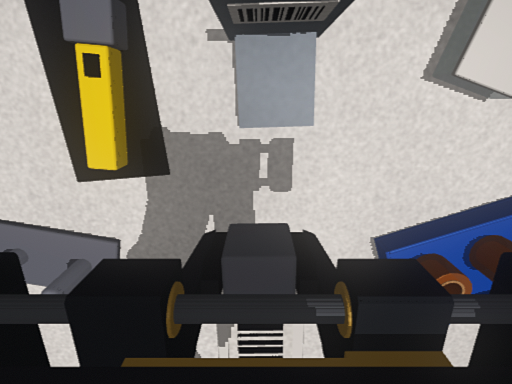

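Run:
```python
from h import *
W=np.load("hw.npy")
a=np.radians(2.05);O=np.array([608.7,-16.3])
def loc(P):
    d=P[:,:2]*1000-O;return np.c_[d@[np.cos(a),np.sin(a)],d@[-np.sin(a),np.cos(a)],P[:,2]*1000]
L=loc(W.reshape(-1,3))
C=L[(abs(L[:,0]-45)<60)&(abs(L[:,1])<60)&(L[:,2]>28.5)&(L[:,2]<34)]
for x in range(10,90,20):
    k=C[abs(C[:,0]-x)<6];print("x",x,"y",np.percentile(k[:,1],[1,99]).round(1))
for y in range(-32,33,16):
    k=C[abs(C[:,1]-y)<5];print("y",y,"x",np.percentile(k[:,0],[1,99]).round(1))
Q=L[(abs(L[:,0]-92)<6)&(abs(L[:,1])<70)&(L[:,2]>50)&(L[:,2]<140)]
for z in range(60,140,20):
    k=Q[abs(Q[:,2]-z)<8];print("z",z,len(k),np.percentile(k[:,1],[1,99]).round(1),np.median(k[:,0]).round(1))
```

```text
x 10 y [-40.3  40.2]
x 30 y [-39.9  40.3]
x 50 y [-40.3  40.1]
x 70 y [-39.9  40.2]
y -32 x [ 2.4 92.2]
y -16 x [ 1.8 92.3]
y 0 x [ 2.2 92.3]
y 16 x [ 1.6 92.3]
y 32 x [ 2.  91.7]
z 60 451 [-47.7  48.1] 92.6
z 80 419 [-48.5  48.7] 91.8
z 100 711 [-47.7  48.2] 91.5
z 120 969 [-47.7  47.9] 91.6
```

Request:
step_arm(
  motion=[
    {"dp":[-20,5,0],"twist":[0,0,-0.15],"hand":-0.6},
    {"dp":[-40,10,0],"twist":[0,0,-0.33],"hand":-0.6},
    {"dp":[-60,15,0],"twist":[0,0,-0.51],"hand":-0.6},
    {"dp":[-70,21,0],"twist":[0,0,-0.7],"hand":-0.6},
    {"dp":[-70,21,0],"twist":[0,0,-0.88],"hand":-0.6},
  ],
)

```text
clock: 31.3
tool_pos: [0.488, -0.0221, 0.2301]
eef_rot: [0.903, 0.431, -0.001, -0.0]
contact_force: [0.9, 1.1, -1.4]
opening: 0.381
finger_force: 30.0
```

Request:
step_arm(
  motion=[
    {"dp":[0,0,0],"twist":[0,0,-0.18],"hand":-0.6},
    {"dp":[0,0,0],"twist":[0,0,-0.36],"hand":-0.6},
    {"dp":[0,0,0],"twist":[0,0,-0.54],"hand":-0.6},
    {"dp":[0,0,0],"twist":[0,0,-0.72],"hand":-0.6},
    {"dp":[0,0,0],"twist":[0,0,-0.9],"hand":-0.6},
  ],
)

```text
clock: 31.92
tool_pos: [0.489, -0.0216, 0.2301]
eef_rot: [0.625, 0.78, -0.001, -0.0]
contact_force: [-0.1, 0.2, -0.7]
opening: 0.392
finger_force: 30.0
```

Request:
step_arm(
  motion=[
    {"dp":[0,0,0],"twist":[0,0,-0.18],"hand":-0.6},
    {"dp":[0,0,0],"twist":[0,0,-0.36],"hand":-0.6},
    {"dp":[0,0,0],"twist":[0,0,-0.54],"hand":-0.6},
    {"dp":[0,0,0],"twist":[0,0,-0.72],"hand":-0.6},
    {"dp":[0,0,0],"twist":[0,0,-0.9],"hand":-0.6},
  ],
)

```text
clock: 32.55
tool_pos: [0.489, -0.0216, 0.23]
eef_rot: [0.224, 0.975, -0.001, -0.001]
contact_force: [-0.5, 1.1, -1.0]
opening: 0.385
finger_force: 30.0
```

Request:
step_arm(
  motion=[
    {"dp":[0,0,0],"twist":[0,0,-0.15],"hand":-0.6},
    {"dp":[0,0,0],"twist":[0,0,-0.3],"hand":-0.6},
    {"dp":[0,0,0],"twist":[0,0,-0.45],"hand":-0.6},
    {"dp":[0,0,0],"twist":[0,0,-0.49],"hand":-0.6},
    {"dp":[0,0,0],"twist":[0,0,-0.49],"hand":-0.6},
  ],
)

```text
clock: 33.17
tool_pos: [0.489, -0.0215, 0.23]
eef_rot: [-0.016, 1.0, -0.0, -0.001]
contact_force: [0.7, -0.4, -0.9]
opening: 0.385
finger_force: 30.0
```

Request:
step_arm(
  motion=[
    {"dp":[0,0,60],"twist":[0,0,0],"hand":-0.6},
    {"dp":[0,0,110],"twist":[0,0,0],"hand":-0.6},
    {"dp":[0,0,150],"twist":[0,0,0],"hand":-0.6},
    {"dp":[0,0,150],"twist":[0,0,0],"hand":-0.6},
    {"dp":[0,0,150],"twist":[0,0,0],"hand":-0.6},
  ],
)

```text
clock: 33.8
tool_pos: [0.4895, -0.0211, 0.0811]
eef_rot: [-0.016, 1.0, -0.0, -0.0]
contact_force: [0.7, 0.4, -0.7]
opening: 0.385
finger_force: 30.0
```

```bash
python3 -c "
from h import *
plan((486.2,-20.3,38.7,182.05),(586.2,-16.7,38.7,182.05))"
```

```text
t 33.8 tcp [489.5 -21.1  81.1] yaw -178.1 tilt 0.01 open 33.9 F [ 0.7  0.4 -0.7] 30.0 q [ 0.24  0.88 -0.48  2.09  1.01  0.43  0.55]
(486.2, -20.3, 38.7, 182.05) dp [3.2, 0.9, 42.4] rz -0.003 rows 1
(586.2, -16.7, 38.7, 182.05) dp [-100.0, -0.0, 0.0] rz -0.0 rows 2
```

Request:
step_arm(
  motion=[
    {"dp":[3.2,0.9,20],"twist":[0,0,-0.003],"hand":-0.6},
    {"dp":[3.2,0.9,36],"twist":[0,0,-0.003],"hand":-0.6},
    {"dp":[3.2,0.9,42.4],"twist":[0,0,-0.003],"hand":-0.6},
    {"dp":[3.2,0.9,42.4],"twist":[0,0,-0.003],"hand":-0.6},
    {"dp":[3.2,0.9,42.4],"twist":[0,0,-0.003],"hand":-0.6},
  ],
)

```text
clock: 34.42
tool_pos: [0.486, -0.0206, 0.0385]
eef_rot: [-0.018, 1.0, -0.0, -0.0]
contact_force: [-0.9, -0.3, -1.0]
opening: 0.386
finger_force: 30.0
```

Run:
```python
from h import *
here()
s=cam("scene")
save(s,"ins1.png",(160,130,360,280),4)
plan((586.2,-16.5,38.7,182.05))
```

```text
t 34.42 tcp [486.  -20.6  38.5] yaw -178.0 tilt 0.01 open 34.0 F [-0.9 -0.3 -1. ] 30.0 q [ 0.16  0.94 -0.35  2.11  1.17  0.31  0.41]
t 34.48 tcp [485.9 -20.6  38.3] yaw -178.0 tilt 0.02 open 33.8 F [-0.3 -0.1 -1.9] 30.0 q [ 0.16  0.94 -0.35  2.11  1.17  0.31  0.41]
(586.2, -16.5, 38.7, 182.05) dp [-100.4, 0.5, -0.4] rz -0.0 rows 2
```

View pics/ins1.png

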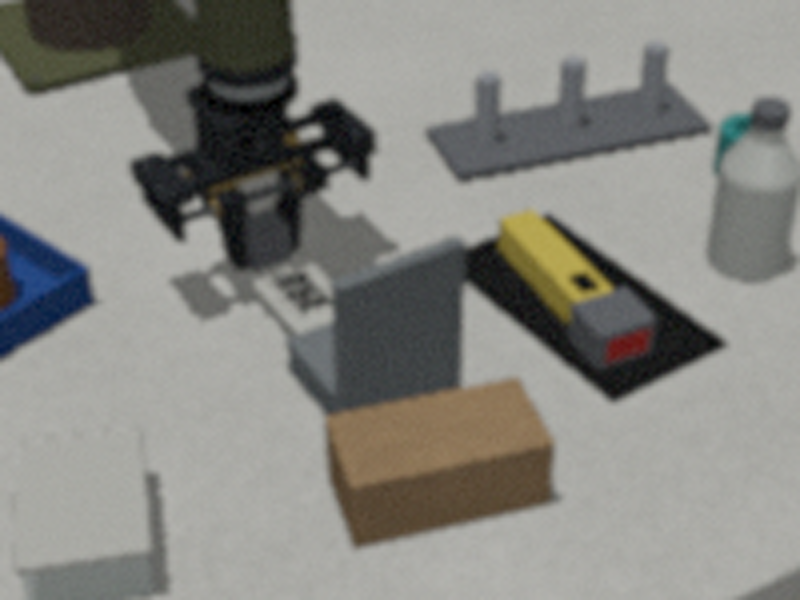

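Request:
step_arm(
  motion=[
    {"dp":[-5,0.2,0],"twist":[0,0,0],"hand":-0.6},
    {"dp":[-10,0.2,0],"twist":[0,0,0],"hand":-0.6},
    {"dp":[-15,0.2,0],"twist":[0,0,0],"hand":-0.6},
    {"dp":[-20,0.2,0],"twist":[0,0,0],"hand":-0.6},
    {"dp":[-24,0.2,0],"twist":[0,0,0],"hand":-0.6},
  ],
)

```text
clock: 35.1
tool_pos: [0.5097, -0.0195, 0.0375]
eef_rot: [-0.018, 1.0, -0.0, -0.001]
contact_force: [-0.5, -0.7, 0.0]
opening: 0.381
finger_force: 30.0
```

Request:
step_arm(
  motion=[
    {"dp":[-5,0,0],"twist":[0,0,0],"hand":-0.6},
    {"dp":[-10,0,0],"twist":[0,0,0],"hand":-0.6},
    {"dp":[-15,0,0],"twist":[0,0,0],"hand":-0.6},
    {"dp":[-20,0,0],"twist":[0,0,0],"hand":-0.6},
  ],
)

```text
clock: 35.6
tool_pos: [0.5149, -0.0229, 0.035]
eef_rot: [-0.019, 1.0, -0.005, -0.015]
contact_force: [-27.8, -4.8, 4.4]
opening: 0.387
finger_force: 30.0
```

Request:
step_arm(
  motion=[
    {"dp":[10,0,0],"twist":[0,0,0],"hand":-0.6},
    {"dp":[20,0,-1],"twist":[0,0,0],"hand":-0.6},
    {"dp":[28,-1,-1],"twist":[0,0,0],"hand":-0.6},
    {"dp":[28,-1,-1],"twist":[0,0,0],"hand":-0.6},
    {"dp":[28,-1,-1],"twist":[0,0,0],"hand":-0.6},
  ],
)

```text
clock: 36.22
tool_pos: [0.5017, -0.0205, 0.0386]
eef_rot: [-0.018, 1.0, 0.0, -0.001]
contact_force: [-0.5, 0.4, -1.2]
opening: 0.388
finger_force: 30.0
```

Run:
```python
from h import *
here()
s=cam("wrist")
save(s,"ins2.png",k=1.5)
W=cloud(s);W=cv2.merge([cv2.medianBlur(np.nan_to_num(W[...,i],nan=-9).astype(np.float32),3) for i in range(3)])
P=sel(W,.4,.62,-.08,.05,.03,.075);print("block top",rect(P))
m=np.median(P,0);Q=P[np.abs(P-m).max(1)<.015];A=np.c_[Q[:,:2]-m[:2],np.ones(len(Q))];print("slope",np.linalg.lstsq(A,Q[:,2],rcond=None)[0].round(3))
```

```text
t 36.23 tcp [501.7 -20.5  38.6] yaw -177.9 tilt 0.08 open 34.1 F [-0.5  0.4 -1.2] 30.0 q [ 0.19  0.95 -0.4   2.06  1.1   0.37  0.48]
block top (array([498.1, -23.1]), array([68. , 33.2]), 76.4, 8038, 'z', array([33.8, 50.7, 63.5]))
slope [0.329 0.024 0.048]
```

View pics/ins2.png

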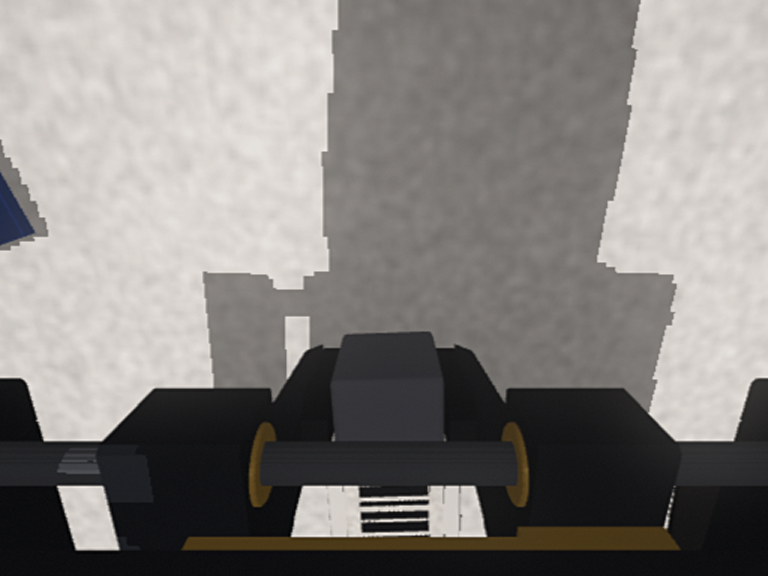

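```bash
cat > inhand.py <<'E'
from h import *
st=r.get_state();p=st["tool_pos"]*1000;M=R.from_quat(st["eef_rot"]).as_matrix()
s=cam("wrist");W=cloud(s)*1000
T=(W-p)@M   # tool coords mm
def reg(r0,r1,c0,c1): 
    Q=T[r0:r1,c0:c1].reshape(-1,3);return Q[np.isfinite(Q).all(1)]
def plane(Q,ax):
    o=[i for i in range(3) if i!=ax];m=np.median(Q,0);k=np.abs(Q[:,ax]-m[ax])<6;Q=Q[k]
    A=np.c_[Q[:,o]-m[o],np.ones(len(Q))];c=np.linalg.lstsq(A,Q[:,ax],rcond=None)[0];return np.degrees(c[:2]).round(2),c[2].round(2)
print("top face: slope(deg) vs x,y; z",plane(reg(260,288,230,288),2))
print("tail face: slope vs y,z; x",plane(reg(228,248,236,282),0))
print("blade: slope vs x,y; z",plane(reg(330,352,245,283),2))
# block edges at top face rows
B=reg(255,290,180,340);B=B[abs(B[:,2]+13)<4];print("block y edges",np.percentile(B[:,1],[1,99]).round(1),"x",np.percentile(B[:,0],[1,99]).round(1))
B=reg(325,355,150,400);B=B[abs(B[:,2]-18)<5];print("blade y edges",np.percentile(B[:,1],[1,99]).round(1),len(B))
E
python3 inhand.py
```

```text
top face: slope(deg) vs x,y; z (array([ 0.47, -0.18]), np.float64(-12.22))
tail face: slope vs y,z; x (array([ 1.96, -1.5 ]), np.float64(14.81))
blade: slope vs x,y; z (array([ 1.46, -0.13]), np.float64(15.48))
block y edges [-30.3  32.8] x [-3.3 14. ]
blade y edges [-22.9  29.6] 2585
```

```bash
cat >> inhand.py <<'E'
print("-- rows")
for r0 in range(318,366,6):
    Q=reg(r0,r0+6,150,400);Q=Q[abs(Q[:,2]-16)<5]
    if len(Q)>200: print(r0,len(Q),"x",np.median(Q[:,0]).round(1),"y",np.percentile(Q[:,1],[1,99]).round(1),"mid",np.percentile(Q[:,1],[1,99]).mean().round(2),"z",np.median(Q[:,2]).round(2))
h=cv2.cvtColor(s["pixels"],cv2.COLOR_RGB2GRAY)
for r0 in range(222,292,8):
    l=h[r0:r0+4,200:320].mean(0);g=np.abs(np.diff(l));print(r0,[(200+int(i),int(g[i]),T[r0+2,200+i].round(1).tolist()) for i in np.sort(np.argsort(g)[-4:])])
E
python3 inhand.py | sed -n '/--/,$p'
```

```text
-- rows
324 526 x -51.1 y [-23.2  29.2] mid 2.97 z 15.84
330 520 x -55.7 y [-22.9  29.4] mid 3.23 z 15.87
336 522 x -60.3 y [-23.   29.6] mid 3.32 z 15.78
342 517 x -64.7 y [-22.7  29.8] mid 3.55 z 15.6
348 512 x -69.3 y [-22.5  30. ] mid 3.8 z 15.47
354 340 x -73.4 y [-22.2  30.2] mid 3.98 z 15.47
222 [(205, 55, [5.5, -32.1, 39.9]), (206, 36, [6.3, -31.2, 38.3]), (287, 34, [14.2, 16.9, 20.8]), (288, 24, [4.9, 19.7, 41.3])]
230 [(205, 58, [0.3, -32.3, 39.3]), (206, 36, [0.3, -31.7, 39.4]), (214, 27, [10.1, -23.2, 19.3]), (302, 26, [0.3, 28.4, 39.2])]
238 [(200, 41, [10.7, -28.8, 8.8]), (291, 11, [14.9, 16.9, 0.7]), (317, 35, [9.9, 31.6, 10.3]), (318, 26, [10.2, 32.0, 9.7])]
246 [(221, 11, [8.5, -17.6, 4.5]), (222, 8, [14.0, -15.7, -5.4]), (293, 11, [14.9, 17.0, -7.0]), (294, 8, [8.5, 19.0, 4.4])]
254 [(219, 15, [8.7, -17.5, -3.6]), (220, 11, [13.3, -15.9, -11.4]), (294, 10, [13.4, 17.0, -11.5]), (295, 15, [12.8, 17.5, -10.5])]
262 [(219, 7, [7.4, -17.0, -8.4]), (220, 18, [5.2, -17.1, -4.8]), (294, 10, [9.1, 17.2, -11.1]), (295, 16, [8.3, 17.8, -9.9])]
270 [(220, 14, [1.1, -17.2, -5.3]), (221, 13, [4.2, -16.0, -10.0]), (294, 10, [5.5, 17.2, -12.0]), (295, 16, [4.6, 17.8, -10.7])]
278 [(221, 22, [-4.3, -17.1, -4.0]), (222, 9, [0.2, -15.6, -10.4]), (294, 11, [0.8, 17.4, -11.4]), (295, 16, [-0.1, 18.1, -10.0])]
286 [(221, 26, [-8.3, -17.1, -4.8]), (222, 7, [-25.2, -20.1, 17.9]), (295, 18, [-4.5, 18.3, -10.0]), (296, 8, [-8.2, 19.5, -5.0])]
```

Request:
step_arm(
  motion=[
    {"dp":[0,-0.3,0],"twist":[0,0.01,0.025],"hand":-0.6},
    {"dp":[0,-0.3,0],"twist":[0,0.02,0.045],"hand":-0.6},
    {"dp":[0,-0.3,0],"twist":[0,0.02,0.045],"hand":-0.6},
    {"dp":[0,-0.3,0],"twist":[0,0.02,0.045],"hand":-0.6},
  ],
)

```text
clock: 36.88
tool_pos: [0.5015, -0.0212, 0.0386]
eef_rot: [0.004, 1.0, -0.0, -0.011]
contact_force: [-0.6, -0.2, -1.4]
opening: 0.385
finger_force: 30.0
```

```bash
cat >> inhand.py <<'E'
print("-- pos")
here()
u=np.array([.99936,.0358,0]);O=np.array([608.7,-16.3,12])
Q=reg(324,358,150,400);Q=Q[abs(Q[:,2]-16)<5]
H=(Q@M.T+p-O);v=np.array([-.0358,.99936,0])
hx,hy=H@u,H@v
for a in range(int(hx.min()),int(hx.max()),6):
    k=(hx>=a)&(hx<a+6)
    if k.sum()>200: print("holder x",a+3,"mid y",np.percentile(hy[k],[1,99]).mean().round(2),"top z over floor",np.median(H[k,2]).round(2))
t=O+u*0; 
for d in (10,20,40,60,80,86): print(d,"dp",(M.T@(u*d)).round(1))
E
python3 inhand.py | sed -n '/-- pos/,$p'
```

```text
-- pos
t 36.92 tcp [501.5 -21.2  38.6] yaw 179.5 tilt 1.24 open 33.7 F [ 0.9  0.3 -0.9] 30.0 q [ 0.21  0.96 -0.43  2.04  1.05  0.4   0.5 ]
holder x -57 mid y -0.65 top z over floor 10.21
holder x -51 mid y -0.39 top z over floor 10.08
holder x -45 mid y -0.53 top z over floor 10.18
holder x -39 mid y -0.3 top z over floor 10.29
holder x -33 mid y -0.35 top z over floor 10.1
10 dp [-10.    0.4  -0.2]
20 dp [-20.    0.9  -0.4]
40 dp [-40.    1.8  -0.9]
60 dp [-59.9   2.7  -1.3]
80 dp [-79.9   3.6  -1.7]
86 dp [-85.9   3.8  -1.9]
```

Request:
step_arm(
  motion=[
    {"dp":[-5,0.5,-0.1],"twist":[0,0,0],"hand":-0.6},
    {"dp":[-10,0.7,-0.2],"twist":[0,0,0],"hand":-0.6},
    {"dp":[-15,1.0,-0.3],"twist":[0,0,0],"hand":-0.6},
    {"dp":[-20,1.2,-0.4],"twist":[0,0,0],"hand":-0.6},
    {"dp":[-20,1.2,-0.4],"twist":[0,0,0],"hand":-0.6},
  ],
)

```text
clock: 37.55
tool_pos: [0.522, -0.0201, 0.0385]
eef_rot: [0.005, 1.0, -0.0, -0.011]
contact_force: [0.6, -0.2, 0.0]
opening: 0.383
finger_force: 30.0
```

Request:
step_arm(
  motion=[
    {"dp":[-4,0.2,-0.1],"twist":[0,0,0],"hand":-0.6},
    {"dp":[-8,0.4,-0.2],"twist":[0,0,0],"hand":-0.6},
    {"dp":[-12,0.5,-0.3],"twist":[0,0,0],"hand":-0.6},
    {"dp":[-12,0.5,-0.3],"twist":[0,0,0],"hand":-0.6},
  ],
)

```text
clock: 38.05
tool_pos: [0.5339, -0.0196, 0.0386]
eef_rot: [0.005, 1.0, -0.0, -0.011]
contact_force: [-0.6, 0.3, -0.7]
opening: 0.387
finger_force: 30.0
```

Request:
step_arm(
  motion=[
    {"dp":[-6,0.3,-0.1],"twist":[0,0,0],"hand":-0.6},
    {"dp":[-12,0.5,-0.3],"twist":[0,0,0],"hand":-0.6},
    {"dp":[-18,0.8,-0.4],"twist":[0,0,0],"hand":-0.6},
    {"dp":[-24,1.1,-0.5],"twist":[0,0,0],"hand":-0.6},
    {"dp":[-24,1.1,-0.5],"twist":[0,0,0],"hand":-0.6},
  ],
)

```text
clock: 38.67
tool_pos: [0.5581, -0.0187, 0.0385]
eef_rot: [0.005, 1.0, -0.0, -0.011]
contact_force: [0.6, -0.3, -0.4]
opening: 0.387
finger_force: 30.0
```

Request:
step_arm(
  motion=[
    {"dp":[-5,0.2,-0.1],"twist":[0,0,0],"hand":-0.6},
    {"dp":[-10,0.4,-0.2],"twist":[0,0,0],"hand":-0.6},
    {"dp":[-15,0.7,-0.3],"twist":[0,0,0],"hand":-0.6},
    {"dp":[-20,0.9,-0.4],"twist":[0,0,0],"hand":-0.6},
    {"dp":[-20,0.9,-0.4],"twist":[0,0,0],"hand":-0.6},
  ],
)

```text
clock: 39.3
tool_pos: [0.5779, -0.018, 0.0385]
eef_rot: [0.005, 1.0, -0.0, -0.011]
contact_force: [0.1, -0.2, -0.8]
opening: 0.385
finger_force: 30.0
```

Request:
step_arm(
  motion=[
    {"dp":[-3,0.1,-0.1],"twist":[0,0,0],"hand":-0.6},
    {"dp":[-6,0.3,-0.1],"twist":[0,0,0],"hand":-0.6},
    {"dp":[-8,0.4,-0.2],"twist":[0,0,0],"hand":-0.6},
    {"dp":[-8,0.4,-0.2],"twist":[0,0,0],"hand":-0.6},
  ],
)

```text
clock: 39.8
tool_pos: [0.5856, -0.0177, 0.0385]
eef_rot: [0.004, 1.0, -0.0, -0.011]
contact_force: [-0.0, -0.4, 0.1]
opening: 0.387
finger_force: 30.0
```

Push the last millimetres to contact.

Request:
step_arm(
  motion=[
    {"dp":[-2,0.1,0],"twist":[0,0,0],"hand":-0.6},
    {"dp":[-4,0.2,-0.1],"twist":[0,0,0],"hand":-0.6},
    {"dp":[-5,0.2,-0.1],"twist":[0,0,0],"hand":-0.6},
    {"dp":[-5,0.2,-0.1],"twist":[0,0,0],"hand":-0.6},
  ],
)

```text
clock: 40.3
tool_pos: [0.5884, -0.0177, 0.0382]
eef_rot: [0.004, 1.0, -0.001, -0.013]
contact_force: [-5.0, -0.1, 2.2]
opening: 0.383
finger_force: 30.0
```

Request:
step_arm(
  motion=[
    {"dp":[0,0,1],"twist":[0,0,0],"hand":-0.6},
    {"dp":[0,0,1.6],"twist":[0,0,0],"hand":-0.6},
    {"dp":[0,0,1.6],"twist":[0,0,0],"hand":0.1},
    {"dp":[0,0,1.6],"twist":[0,0,0],"hand":0.3},
    {"dp":[0,0,1.6],"twist":[0,0,0],"hand":0.3},
  ],
)

```text
clock: 40.92
tool_pos: [0.5911, -0.0175, 0.0371]
eef_rot: [0.005, 1.0, -0.0, -0.01]
contact_force: [-0.2, 0.1, 0.5]
opening: 0.65
finger_force: 0.0
```

Request:
step_arm(
  motion=[
    {"dp":[0,0,0],"twist":[0,0,0],"hand":0.4},
    {"dp":[0,0,-20],"twist":[0,0,0],"hand":0.4},
    {"dp":[0,0,-60],"twist":[0,0,0],"hand":0.6},
    {"dp":[0,0,-120],"twist":[0,0,0],"hand":1},
    {"dp":[0,0,-180],"twist":[0,0,0],"hand":1},
  ],
)

```text
clock: 41.55
tool_pos: [0.5942, -0.0173, 0.22]
eef_rot: [0.004, 1.0, -0.0, -0.011]
contact_force: [0.7, -0.4, -0.1]
opening: 0.987
finger_force: 0.0
```

```bash
cat > tagchk.py <<'E'
from h import *
import sys
here()
s=cam("wrist");save(s,sys.argv[1]);W=cloud(s)*1000
W=cv2.merge([cv2.medianBlur(np.nan_to_num(W[...,i],nan=-9999).astype(np.float32),3) for i in range(3)])
u=np.array([.99936,.0358]);v=np.array([-.0358,.99936]);O=np.array([608.7,-16.3])
X,Y,Z=(W[...,:2]-O)@u,(W[...,:2]-O)@v,W[...,2]
k=(abs(X+18)<35)&(abs(Y)<30)&(Z>40)&(Z<60)
print("block: n",k.sum(),"x",np.percentile(X[k],[1,99]).round(1),"y",np.percentile(Y[k],[1,99]).round(1),"z",np.median(Z[k]).round(1))
k=(abs(X-45)<60)&(abs(Y)<60)&(Z>28)&(Z<35)
print("case: n",k.sum(),"x",np.percentile(X[k],[1,99]).round(1),"y",np.percentile(Y[k],[1,99]).round(1),"z",np.median(Z[k]).round(1))
find(s,"wrist",["tag","holder"])
E
python3 tagchk.py tagc.png
```

```text
t 41.55 tcp [594.2 -17.3 220. ] yaw 179.5 tilt 1.21 open 86.8 F [ 0.7 -0.4 -0.1] 0.0 q [ 0.36  0.8  -0.75  1.67  0.64  0.96  0.93]
block: n 1071 x [-35.3  -0.2] y [-16.3  16.9] z 49.1
case: n 4986 x [ 1.3 92.7] y [-41.   40.1] z 31.3
wrist tag 0.81 [ 0.585 -0.018  0.052] [256 173]
wrist tag 0.58 [ 0.701 -0.018  0.038] [257 264]
wrist holder 0.62 [ 0.701 -0.014  0.033] [261 261]
```

View pics/tagc.png

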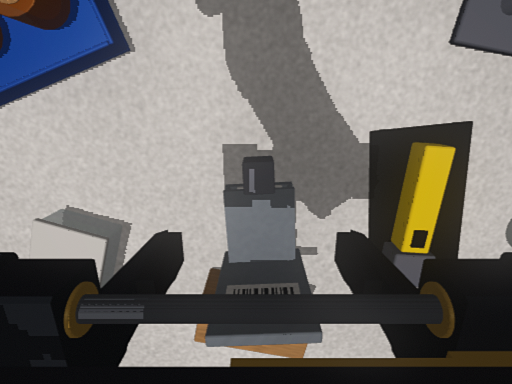

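Run:
```python
from h import *
st=r.get_state();p=st["tool_pos"]*1000;M=R.from_quat(st["eef_rot"]).as_matrix()
a=np.radians(175.0);Md=np.array([[np.cos(a),np.sin(a),0],[np.sin(a),-np.cos(a),0],[0,0,-1]])
print((M.T@(np.array([690,172,225])-p)).round(1),R.from_matrix(M.T@Md).as_rotvec().round(4))
```

```text
[-91.9 189.5  -4.6] [-0.0002 -0.0136  0.0784]
```

Request:
step_arm(
  motion=[
    {"dp":[-20,45,-5],"twist":[0,-0.01,0.02],"hand":1},
    {"dp":[-45,95,-5],"twist":[0,-0.02,0.04],"hand":1},
    {"dp":[-70,145,-5],"twist":[0,-0.02,0.06],"hand":1},
    {"dp":[-92,189.5,-5],"twist":[0,-0.02,0.078],"hand":1},
    {"dp":[-92,189.5,-5],"twist":[0,-0.02,0.078],"hand":1},
  ],
)

```text
clock: 42.32
tool_pos: [0.687, 0.177, 0.2187]
eef_rot: [0.04, 0.999, 0.001, -0.002]
contact_force: [-0.5, -1.1, 0.0]
opening: 1.0
finger_force: 0.0
```

Request:
step_arm(
  motion=[
    {"dp":[0,0,0],"twist":[0,0,0],"hand":1},
    {"dp":[0,0,0],"twist":[0,0,0],"hand":1},
    {"dp":[0,0,0],"twist":[0,0,0],"hand":1},
  ],
)

```text
clock: 42.7
tool_pos: [0.6881, 0.1695, 0.2198]
eef_rot: [0.044, 0.999, -0.001, -0.001]
contact_force: [1.1, -0.7, 0.2]
opening: 0.998
finger_force: 0.0
```

```bash
cat > scan.py <<'E'
from h import *
import sys
here()
s=cam("wrist");save(s,sys.argv[1]);W=cloud(s)
W=cv2.merge([cv2.medianBlur(np.nan_to_num(W[...,i],nan=-9).astype(np.float32),3) for i in range(3)])
hsv=cv2.cvtColor(s["pixels"],cv2.COLOR_RGB2HSV).astype(int);y=(abs(hsv[...,0]-27)<10)&(hsv[...,1]>120)
hd=rect(sel(W,.45,.8,.05,.3,.025,.06,y));sc=rect(sel(W,.45,.8,.05,.3,.025,.06));print("handle",hd,"\nscanner",sc)
print("mat",rect(sel(W,.45,.8,.05,.3,-.003,.012,hsv[...,2]<60)))
find(s,"wrist",["scanner","mat"])
E
python3 scan.py sc1.png
```

```text
t 42.7 tcp [688.1 169.5 219.8] yaw 174.9 tilt 0.18 open 87.8 F [ 1.1 -0.7  0.2] 0.0 q [ 0.    0.93 -0.7   1.3   0.6   1.13  0.73]
handle (array([625.4, 176.3]), array([ 34.4, 129.9]), 86.2, 3891, 'z', array([33.8, 35.2, 35.8])) 
scanner (array([648. , 175.5]), array([ 50. , 174.3]), 85.0, 5877, 'z', array([34.1, 35.4, 39.4]))
mat (array([649.8, 184.6]), array([218.1, 118.7]), 5.4, 13096, 'z', array([2.7, 3.3, 3.8]))
wrist scanner 0.87 [0.644 0.177 0.034] [261 134]
wrist mat 0.96 [0.627 0.202 0.003] [282 114]
wrist mat 0.23 [0.647 0.176 0.032] [261 136]
```

View pics/sc1.png

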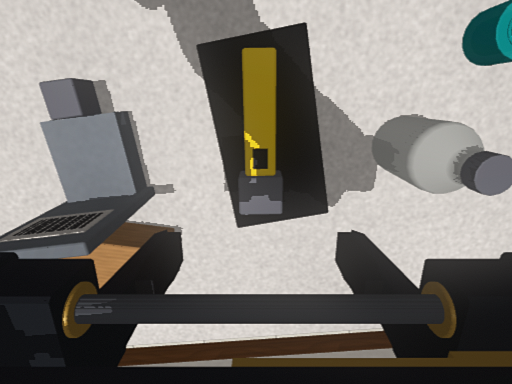

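```bash
python3 -c "
from h import *
plan((650.4,174.8,80,175.3),(650.4,174.8,29,175.3))"
```

```text
t 42.85 tcp [688.1 170.4 219.9] yaw 175.0 tilt 0.14 open 87.9 F [-1.1 -0.2 -1.1] 0.0 q [ 0.    0.93 -0.7   1.3   0.6   1.13  0.73]
(650.4, 174.8, 80, 175.3) dp [38.0, 1.1, 139.9] rz -0.006 rows 3
(650.4, 174.8, 29, 175.3) dp [-0.0, -0.0, 51.0] rz 0.0 rows 1
```

Request:
step_arm(
  motion=[
    {"dp":[25,1,30],"twist":[0,0,-0.006],"hand":1},
    {"dp":[38,1,75],"twist":[0,0,-0.006],"hand":1},
    {"dp":[38,1,115],"twist":[0,0,-0.006],"hand":1},
    {"dp":[38,1,140],"twist":[0,0,-0.006],"hand":1},
    {"dp":[38,1,140],"twist":[0,0,-0.006],"hand":1},
  ],
)

```text
clock: 43.48
tool_pos: [0.6488, 0.1744, 0.0779]
eef_rot: [0.04, 0.999, -0.002, -0.003]
contact_force: [0.1, -0.1, 1.4]
opening: 1.001
finger_force: 0.0
```

Request:
step_arm(
  motion=[
    {"dp":[0,0,0],"twist":[0,0,0],"hand":1},
    {"dp":[0,0,0],"twist":[0,0,0],"hand":1},
  ],
)

```text
clock: 43.72
tool_pos: [0.651, 0.1757, 0.0815]
eef_rot: [0.041, 0.999, -0.0, 0.0]
contact_force: [0.9, 0.6, -0.4]
opening: 1.001
finger_force: 0.0
```

```bash
python3 -c "
from h import *
plan((650.4,174.8,29,175.3))"
```

```text
t 43.73 tcp [651.  175.7  81.5] yaw 175.4 tilt 0.04 open 88.1 F [ 0.9  0.6 -0.4] 0.0 q [-0.03  1.04 -0.61  1.51  0.74  0.83  0.57]
(650.4, 174.8, 29, 175.3) dp [0.6, -1.0, 52.5] rz 0.001 rows 1
```

Request:
step_arm(
  motion=[
    {"dp":[0.6,-1,20],"twist":[0,0,0],"hand":1},
    {"dp":[0.6,-1,38],"twist":[0,0,0],"hand":1},
    {"dp":[0.6,-1,48],"twist":[0,0,0],"hand":1},
    {"dp":[0.6,-1,52],"twist":[0,0,0],"hand":1},
    {"dp":[0.6,-1,52],"twist":[0,0,0],"hand":1},
  ],
)

```text
clock: 44.35
tool_pos: [0.6493, 0.1744, 0.0277]
eef_rot: [0.04, 0.999, -0.001, -0.001]
contact_force: [-0.2, 0.2, -0.3]
opening: 1.004
finger_force: 0.0
```

Request:
step_arm(
  motion=[
    {"dp":[0,0,0],"twist":[0,0,0],"hand":-0.6},
    {"dp":[0,0,0],"twist":[0,0,0],"hand":-0.6},
    {"dp":[0,0,0],"twist":[0,0,0],"hand":-0.6},
    {"dp":[0,0,0],"twist":[0,0,0],"hand":-0.6},
    {"dp":[0,0,0],"twist":[0,0,0],"hand":-0.6},
  ],
  force=30,
)

```text
clock: 44.98
tool_pos: [0.6493, 0.1742, 0.0278]
eef_rot: [0.04, 0.999, -0.001, -0.001]
contact_force: [-0.4, 0.2, -0.8]
opening: 0.461
finger_force: 0.0
```

Request:
step_arm(
  motion=[
    {"dp":[0,0,0],"twist":[0,0,0],"hand":-0.6},
    {"dp":[0,0,0],"twist":[0,0,0],"hand":-0.6},
    {"dp":[0,0,0],"twist":[0,0,0],"hand":-0.6},
  ],
)

```text
clock: 45.35
tool_pos: [0.6493, 0.1741, 0.0278]
eef_rot: [0.04, 0.999, -0.001, -0.001]
contact_force: [-0.3, 0.0, 1.6]
opening: 0.382
finger_force: 30.0
```

```bash
python3 -c "
from h import *
plan((650.4,174.8,110,175.3),(514.7,-19.6,112,182.05))"
```

```text
t 45.35 tcp [649.3 174.1  27.8] yaw 175.4 tilt 0.15 open 33.6 F [-0.3  0.   1.6] 30.0 q [-0.05  1.11 -0.57  1.52  0.79  0.76  0.54]
(650.4, 174.8, 110, 175.3) dp [-1.0, 0.8, -82.2] rz 0.001 rows 2
(514.7, -19.6, 112, 182.05) dp [119.3, -204.8, -2.0] rz -0.118 rows 4
```

Request:
step_arm(
  motion=[
    {"dp":[0,0,-15],"twist":[0,0,0],"hand":-0.6},
    {"dp":[0,0,-35],"twist":[0,0,0],"hand":-0.6},
    {"dp":[0,0,-60],"twist":[0,0,0],"hand":-0.6},
    {"dp":[0,0,-83],"twist":[0,0,0],"hand":-0.6},
    {"dp":[0,0,-83],"twist":[0,0,0],"hand":-0.6},
  ],
)

```text
clock: 45.98
tool_pos: [0.651, 0.1752, 0.114]
eef_rot: [0.041, 0.999, 0.0, 0.002]
contact_force: [-0.4, 0.0, -3.1]
opening: 0.384
finger_force: 30.0
```

Request:
step_arm(
  motion=[
    {"dp":[20,-35,0],"twist":[0,0,-0.02],"hand":-0.6},
    {"dp":[45,-77,0],"twist":[0,0,-0.045],"hand":-0.6},
    {"dp":[70,-120,0],"twist":[0,0,-0.07],"hand":-0.6},
    {"dp":[95,-163,0],"twist":[0,0,-0.095],"hand":-0.6},
    {"dp":[118.5,-204.5,0],"twist":[0,0,-0.117],"hand":-0.6},
  ],
)

```text
clock: 46.6
tool_pos: [0.5135, -0.0215, 0.111]
eef_rot: [-0.018, 1.0, -0.001, -0.001]
contact_force: [1.0, -0.8, -2.8]
opening: 0.384
finger_force: 30.0
```

Request:
step_arm(
  motion=[
    {"dp":[0,0,0],"twist":[0,0,0],"hand":-0.6},
    {"dp":[0,0,0],"twist":[0,0,0],"hand":-0.6},
    {"dp":[0,0,0],"twist":[0,0,0],"hand":-0.6},
  ],
)

```text
clock: 46.98
tool_pos: [0.5157, -0.0184, 0.1114]
eef_rot: [-0.019, 1.0, -0.0, -0.0]
contact_force: [-0.5, 0.8, -1.4]
opening: 0.377
finger_force: 30.0
```

Run:
```python
from h import *
plan((514.8,-20.3,110.8,182.05))
s=cam("scene");save(s,"aim.png",(180,120,340,240),4.5)
```

```text
t 46.98 tcp [515.7 -18.4 111.4] yaw -177.8 tilt 0.04 open 33.2 F [-0.5  0.8 -1.4] 30.0 q [ 0.3   0.86 -0.6   2.    0.9   0.57  0.68]
(514.8, -20.3, 110.8, 182.05) dp [1.0, -1.9, 0.6] rz 0.002 rows 1
```

View pics/aim.png

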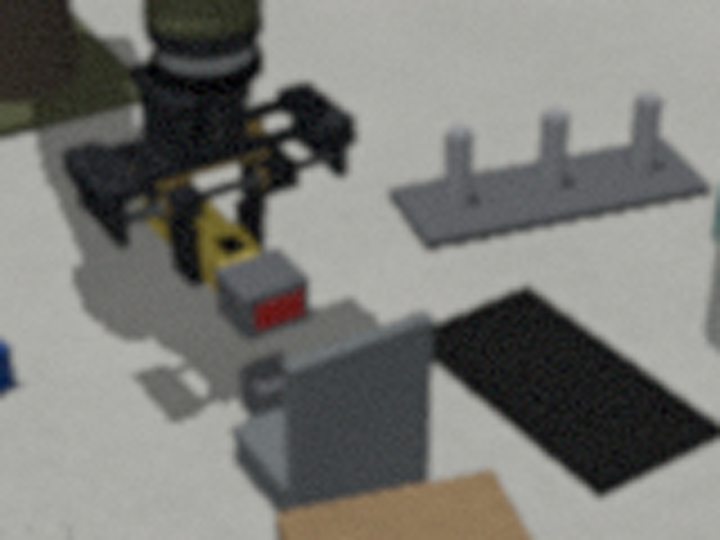

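Request:
step_arm(
  motion=[
    {"dp":[1,-1.9,0.6],"twist":[0,0,0],"hand":-0.6},
    {"dp":[1,-1.9,0.6],"twist":[0,0,0],"hand":-0.6},
    {"dp":[1,-1.9,0.6],"twist":[0,0,0],"hand":-0.6},
    {"dp":[1,-1.9,0.6],"twist":[0,0,0],"hand":-0.6},
    {"dp":[1,-1.9,0.6],"twist":[0,0,0],"hand":-0.6},
  ],
)

```text
clock: 47.65
tool_pos: [0.514, -0.0218, 0.1108]
eef_rot: [-0.018, 1.0, -0.001, -0.001]
contact_force: [-0.4, 0.2, -2.2]
opening: 0.384
finger_force: 30.0
```

Request:
step_arm(
  motion=[
    {"dp":[0,0,0],"twist":[0,0,0],"hand":-0.6},
    {"dp":[0,0,0],"twist":[0,0,0],"hand":-0.6},
    {"dp":[0,0,0],"twist":[0,0,0],"hand":-0.6},
    {"dp":[0,0,0],"twist":[0,0,0],"hand":-0.6},
    {"dp":[0,0,0],"twist":[0,0,0],"hand":-0.6},
  ],
)

```text
clock: 48.28
tool_pos: [0.5139, -0.0218, 0.1107]
eef_rot: [-0.018, 1.0, -0.001, -0.001]
contact_force: [-0.0, 0.9, -1.7]
opening: 0.379
finger_force: 30.0
```

Run:
```python
from h import *
here()
st=r.get_state();p=st["tool_pos"]*1000;M=R.from_quat(st["eef_rot"]).as_matrix()
s=cam("wrist");T=(cloud(s)*1000-p)@M
hsv=cv2.cvtColor(s["pixels"],cv2.COLOR_RGB2HSV).astype(int)
k=(abs(hsv[...,0]-27)<10)&(hsv[...,1]>120)&np.isfinite(T).all(2)
Q=T[k];top=Q[Q[:,2]<0]
print(len(Q),len(top),np.percentile(Q,[1,50,99],axis=0).round(1).tolist())
if len(top)>50:
    A=np.c_[top[:,:2],np.ones(len(top))];print("top slope",np.degrees(np.linalg.lstsq(A,top[:,2],rcond=None)[0][:2]).round(2),"z",np.median(top[:,2]))
    (c,sz,a)=cv2.minAreaRect(top[:,:2].astype(np.float32));print(c,sz,a)
s=cam("top");save(s,"t3.png");find(s,"top",["scanner","mat"])
```

```text
t 48.27 tcp [513.9 -21.8 110.7] yaw -177.9 tilt 0.13 open 33.4 F [-0.   0.9 -1.7] 30.0 q [ 0.3   0.86 -0.59  2.    0.9   0.57  0.68]
22824 22756 [[-37.1, -26.3, -69.9], [31.5, 2.3, -7.6], [87.8, 45.3, -4.9]]
top slope [ 12.58 -22.97] z -7.6364005720192765
(24.22384262084961, 3.1788063049316406) (81.31128692626953, 132.47467041015625) 69.64799499511719
top scanner 0.56 [ 0.461 -0.027  0.125] [276 239]
top mat 0.83 [0.652 0.184 0.003] [207 176]
```

Request:
step_arm(
  motion=[
    {"dp":[0,0,0],"twist":[0,0,0],"hand":-0.6},
    {"dp":[0,0,0],"twist":[0,0,0],"hand":-0.6},
    {"dp":[0,0,0],"twist":[0,0,0],"hand":-0.6},
    {"dp":[0,0,0],"twist":[0,0,0],"hand":-0.6},
    {"dp":[0,0,0],"twist":[0,0,0],"hand":-0.6},
  ],
)

```text
clock: 49.1
tool_pos: [0.5139, -0.0218, 0.1107]
eef_rot: [-0.018, 1.0, -0.001, -0.001]
contact_force: [-0.1, -0.4, -2.3]
opening: 0.381
finger_force: 30.0
```

Request:
step_arm(
  motion=[
    {"dp":[0,0,0],"twist":[0,0,0],"hand":-0.6},
    {"dp":[0,0,0],"twist":[0,0,0],"hand":-0.6},
    {"dp":[0,0,0],"twist":[0,0,0],"hand":-0.6},
    {"dp":[0,0,0],"twist":[0,0,0],"hand":-0.6},
    {"dp":[0,0,0],"twist":[0,0,0],"hand":-0.6},
  ],
)

```text
clock: 49.72
tool_pos: [0.5139, -0.0218, 0.1107]
eef_rot: [-0.018, 1.0, -0.001, -0.001]
contact_force: [0.3, -0.6, -1.8]
opening: 0.386
finger_force: 30.0
```

Run:
```python
from h import *
st=r.get_state();p=st["tool_pos"]*1000;M=R.from_quat(st["eef_rot"]).as_matrix()
s=cam("wrist");T=(cloud(s)*1000-p)@M
hsv=cv2.cvtColor(s["pixels"],cv2.COLOR_RGB2HSV).astype(int)
k=(abs(hsv[...,0]-27)<10)&(hsv[...,1]>120)&np.isfinite(T).all(2)&(abs(T[...,2]+8)<6)&(T[...,0]>12)
top=T[k];A=np.c_[top[:,:2],np.ones(len(top))];print(len(top),"slope",np.degrees(np.linalg.lstsq(A,top[:,2],rcond=None)[0][:2]).round(2),np.median(top[:,2]))
for a in range(15,90,12):
    q=top[abs(top[:,0]-a)<4,1]
    if len(q)>50: print(a,np.percentile(q,[1,99]).round(1),np.percentile(q,[1,99]).mean().round(2))
plan((649.5,182,112,175.3),(649.5,182,28.2,175.3))
```

```text
14300 slope [0.18 0.09] -7.405178094796151
15 [-15.5  17.5] 1.01
27 [-14.9  17.5] 1.32
39 [-15.   17.4] 1.23
51 [-15.   17.5] 1.25
63 [-15.   17.5] 1.26
75 [-15.1  17.6] 1.25
87 [-15.   17.2] 1.09
t 49.77 tcp [513.9 -21.8 110.8] yaw -177.9 tilt 0.13 open 33.6 F [-0.6 -0.5 -2.9] 30.0 q [ 0.3   0.85 -0.59  2.    0.9   0.57  0.68]
(649.5, 182, 112, 175.3) dp [-142.9, 198.8, -1.2] rz 0.118 rows 4
(649.5, 182, 28.2, 175.3) dp [0.0, -0.0, 83.8] rz 0.0 rows 2
```

Request:
step_arm(
  motion=[
    {"dp":[-15,40,-5],"twist":[0,0,0.02],"hand":-0.6},
    {"dp":[-40,90,-5],"twist":[0,0,0.045],"hand":-0.6},
    {"dp":[-80,140,-5],"twist":[0,0,0.07],"hand":-0.6},
    {"dp":[-115,180,-5],"twist":[0,0,0.1],"hand":-0.6},
    {"dp":[-143,201,-5],"twist":[0,0,0.118],"hand":-0.6},
  ],
)

```text
clock: 50.4
tool_pos: [0.65, 0.1882, 0.1153]
eef_rot: [0.04, 0.999, 0.001, -0.001]
contact_force: [0.1, 0.3, -2.6]
opening: 0.383
finger_force: 30.0
```

Request:
step_arm(
  motion=[
    {"dp":[0,0,0],"twist":[0,0,0],"hand":-0.6},
    {"dp":[0,0,30],"twist":[0,0,0],"hand":-0.6},
    {"dp":[0,0,55],"twist":[0,0,0],"hand":-0.6},
    {"dp":[0,0,70],"twist":[0,0,0],"hand":-0.6},
    {"dp":[0,0,70],"twist":[0,0,0],"hand":-0.6},
  ],
)

```text
clock: 51.02
tool_pos: [0.6484, 0.1834, 0.0438]
eef_rot: [0.041, 0.999, -0.001, -0.002]
contact_force: [0.1, -0.8, -2.1]
opening: 0.38
finger_force: 30.0
```

Request:
step_arm(
  motion=[
    {"dp":[0,0,0],"twist":[0,0,0],"hand":-0.6},
    {"dp":[0,0,0],"twist":[0,0,0],"hand":-0.6},
  ],
)

```text
clock: 51.28
tool_pos: [0.6501, 0.1845, 0.0463]
eef_rot: [0.041, 0.999, -0.0, -0.0]
contact_force: [0.0, -0.3, -1.8]
opening: 0.382
finger_force: 30.0
```

```bash
python3 -c "
from h import *
plan((649.5,184,28.2,175.3))"
```

```text
t 51.27 tcp [650.1 184.5  46.3] yaw 175.3 tilt 0.04 open 33.6 F [ 0.  -0.3 -1.8] 30.0 q [-0.06  1.09 -0.58  1.51  0.76  0.78  0.54]
(649.5, 184, 28.2, 175.3) dp [0.5, -0.5, 18.1] rz 0.0 rows 1
```

Request:
step_arm(
  motion=[
    {"dp":[0,0,6],"twist":[0,0,0],"hand":-0.6},
    {"dp":[0,0,11],"twist":[0,0,0],"hand":-0.6},
    {"dp":[0,0,15],"twist":[0,0,0],"hand":-0.6},
    {"dp":[0,0,17.5],"twist":[0,0,0],"hand":-0.6},
    {"dp":[0,0,17.5],"twist":[0,0,0],"hand":-0.6},
  ],
)

```text
clock: 51.9
tool_pos: [0.6493, 0.1841, 0.0278]
eef_rot: [0.041, 0.999, -0.001, -0.001]
contact_force: [-1.4, -0.2, -0.2]
opening: 0.382
finger_force: 30.0
```

Request:
step_arm(
  motion=[
    {"dp":[0,0,0.5],"twist":[0,0,0],"hand":-0.3},
    {"dp":[0,0,0.5],"twist":[0,0,0],"hand":0},
    {"dp":[0,0,0.5],"twist":[0,0,0],"hand":0.5},
    {"dp":[0,0,0.5],"twist":[0,0,0],"hand":0.8},
    {"dp":[0,0,0.5],"twist":[0,0,0],"hand":0.8},
  ],
)

```text
clock: 52.52
tool_pos: [0.6494, 0.1841, 0.0271]
eef_rot: [0.041, 0.999, -0.001, -0.001]
contact_force: [-0.2, 0.2, -0.6]
opening: 0.813
finger_force: 0.0
```

Request:
step_arm(
  motion=[
    {"dp":[0,0,-15],"twist":[0,0,0],"hand":0.9},
    {"dp":[0,0,-50],"twist":[0,0,0],"hand":1},
    {"dp":[0,0,-100],"twist":[0,0,0],"hand":1},
    {"dp":[0,0,-150],"twist":[0,0,0],"hand":1},
    {"dp":[-30,0,-190],"twist":[0,0,0],"hand":1},
  ],
)

```text
clock: 53.15
tool_pos: [0.6785, 0.1833, 0.2211]
eef_rot: [0.039, 0.999, -0.0, -0.001]
contact_force: [0.9, 0.2, -0.8]
opening: 0.998
finger_force: 0.0
```

Request:
step_arm(
  motion=[
    {"dp":[0,0,0],"twist":[0,0,0],"hand":1},
    {"dp":[0,0,0],"twist":[0,0,0],"hand":1},
    {"dp":[0,0,0],"twist":[0,0,0],"hand":1},
    {"dp":[0,0,0],"twist":[0,0,0],"hand":1},
  ],
)

```text
clock: 53.65
tool_pos: [0.6787, 0.1818, 0.216]
eef_rot: [0.04, 0.999, -0.001, -0.002]
contact_force: [-0.2, 0.5, 1.0]
opening: 0.998
finger_force: 0.0
```

```bash
python3 scan.py sc2.png; python3 tagchk.py tc2.png
python3 - <<'E'
from h import *
s=cam("top");save(s,"t4.png",k=1.5);W=cloud(s)
hsv=cv2.cvtColor(s["pixels"],cv2.COLOR_RGB2HSV).astype(int);o=(hsv[...,0]<20)&(hsv[...,1]>80)
for y in(-.237,-.315,-.392): print(rect(sel(W,.35,.55,y-.036,y+.036,.044,.07,o)))
E
```

```text
t 53.65 tcp [678.7 181.8 216. ] yaw 175.4 tilt 0.27 open 87.8 F [-0.2  0.5  1. ] 0.0 q [-0.01  0.92 -0.7   1.32  0.61  1.11  0.71]
handle (array([625.2, 187.1]), array([ 34.4, 130. ]), 85.8, 3890, 'z', array([33.8, 35.2, 35.8])) 
scanner (array([647.2, 186.2]), array([ 49.7, 174.3]), 84.6, 5856, 'z', array([34. , 35.4, 39.4]))
mat (array([649.6, 185. ]), array([218.2, 118.7]), 5.5, 12952, 'z', array([2.7, 3.3, 3.8]))
wrist mat 0.66 [0.629 0.176 0.002] [249 128]
t 53.8 tcp [679.3 181.9 216.6] yaw 175.3 tilt 0.19 open 87.9 F [ 0.2 -0.   0.5] 0.0 q [-0.01  0.92 -0.7   1.32  0.61  1.11  0.71]
block: n 1501 x [-35.1   0.1] y [-15.6  17.5] z 48.9
case: n 6357 x [ 0.6 92.5] y [-40.9  40.6] z 31.1
wrist tag 0.74 [ 0.588 -0.011  0.052] [ 50 104]
wrist holder 0.62 [0.691 0.    0.03 ] [101 197]
(array([ 410.7, -237.5]), array([50.8, 52.6]), 3.1, 207, 'z', array([46.4, 51.8, 56.2]))
(array([ 438.8, -315.5]), array([48.4, 54.5]), 1.4, 209, 'z', array([46.7, 51.7, 56.5]))
(array([ 467.2, -391.5]), array([52.7, 51.4]), 58.9, 211, 'z', array([46.5, 52.5, 56.6]))
```

View pics/t4.png

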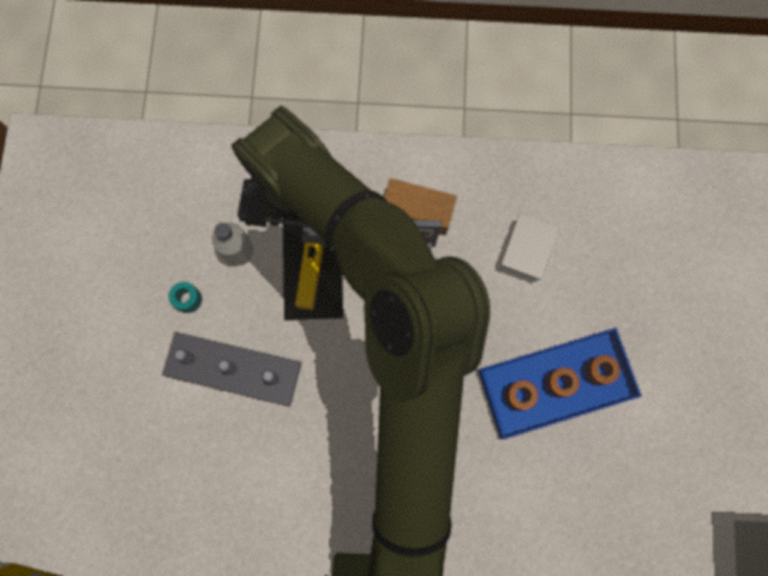

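Rolls stand in the tray at (523,393), (565,381) and (605,369), and the scanner lies on the mat at (312,275). The stand is empty and the bystanders haven't moved. I'm handing in.

```bash
python3 -c "
from plant import r
print(r.finish_job())"
```

```text
the job is handed in; nothing more can be done
None
```

I handed the job in at about 54 s: all three rolls are upright on the tray floor, the tag is fully home, the scanner was held square to the label for about 2 s and is back on its mat, and the bystanders didn't move; the judge gave no verdict.

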